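# Rack the resin specimens on the drying rail with tongs

### The job

Take the spring tongs from their stand and with them, never touching a specimen with the gripper's own fingers, lay every amber specimen bar crosswise over the narrow raised drying rail, balanced flat at its middle. When all bars are on the rail hang the tongs back in their stand as they were, and only then push the air pump's lever fully over to start the drying air. Leave the other things on the bench where they are.

Things in the scene. Friction and masses are not known exactly. Their poses are not given: they have to be found in the camera images.
- bar0: amber-orange resin specimen bar with a white band near each end, 70 x 20 x 20 mm, about 50 g, starting flat on the bench; origin at its centre, x along its length. Absent in some runs (None). Three to five bars are present
- bar1: amber-orange resin specimen bar with a white band near each end, 70 x 20 x 20 mm, about 50 g, starting flat on the bench; origin at its centre, x along its length. Absent in some runs (None). Three to five bars are present
- bar2: amber-orange resin specimen bar with a white band near each end, 70 x 20 x 20 mm, about 50 g, starting flat on the bench; origin at its centre, x along its length. Absent in some runs (None). Three to five bars are present
- bar3: amber-orange resin specimen bar with a white band near each end, 70 x 20 x 20 mm, about 50 g, starting flat on the bench; origin at its centre, x along its length. Absent in some runs (None). Three to five bars are present
- bar4: amber-orange resin specimen bar with a white band near each end, 70 x 20 x 20 mm, about 50 g, starting flat on the bench; origin at its centre, x along its length. Absent in some runs (None). Three to five bars are present
- rail: fixed drying rail: a straight wall on the bench, 340 mm long, with a flat bare-aluminium top 24 mm wide that stands 60 mm above the bench over a blue web 16 mm thick; origin on the bench under its middle, y along its length, x across it
- rail_top (a point): middle of the rail's flat top face (60 mm above the bench); axes as the rail
- stand: fixed white tongs stand: base plate 110 (x) x 70 (y) x 8 mm and two upright plates, 8 mm thick (x) and 50 mm wide (y), centred at x = -36 and +36 mm, with tops 170 mm above the bench; open between them (64 mm). Origin on the bench under its middle. The tongs hang between the plates, their crossbar resting on the two plate tops
- tongs: loose spring tongs (0.19 kg) hanging upright, jaws down: two steel blades, each 24 mm wide (x), 5 mm thick (y), 150 mm long, joined on top by a green crossbar 96 (x) x 16 (y) x 8 mm whose underside is 150 mm above the jaw tips. Origin midway between the jaw tips, z towards the crossbar, y the closing direction. In the stand the origin is 20 mm above the bench
- tongs_grip (a point): grip point of the tongs, 125 mm above the jaw tips, midway between the green grips (100 to 148 mm above the tips): a good place for the TCP, gripper pointing down, fingers closing along the tongs' y. Blades 56 mm over their outsides when free. Squeezed to 47 mm they are carried with the jaws still open; a 50 N squeeze holds a bar
- jaw_a (a joint): how far each blade has been squeezed inwards, m: 0 sprung open (46 mm between the blades), 0.016 fully closed (14 mm between). Both blades move equally and stay parallel; the gap is the outside width less 10 mm. The spring pushes back 1.2 N per mm of this squeeze on each finger (16 N with a bar between) and opens them when eased
- pump: fixed cream air pump, box 150 x 110 x 50 mm, origin on the bench under its middle; on its top a grey block 70 x 50 x 25 mm bears the start lever, which swings in the pump's x-z plane
- switch_tip (a point): centre of the red ball (26 mm across) on the end of the start lever, an 80 mm rod hinged 72 mm above the bench over the pump's origin
- switch (a joint): start lever angle, rad: 0 leaning fully to the pump's -x (off), 1.0 leaning fully to its +x (on); moves with a light push of about 1 N at the ball and stays where it is left
- dish: loose clear round dish, 90 mm across, 16 mm high, bystander; origin under its centre
- caliper: loose white plastic caliper, about 160 mm long and 95 mm wide, lying flat, bystander; origin under its beam's middle
- pipettor: loose red pipette filler with white nose, about 260 mm long, lying, bystander; origin under its middle
- marker: loose blue marker pen with black cap, 115 mm long, lying, bystander; origin under its middle
- block0: loose steel block 30 x 30 x 50 mm standing, bystander; origin under its centre
Not all that is in view belongs to the job. What is shaped like the tongs but red or yellow is not meant.

How it is judged:
On the way, in this order (a step that is already met when the one before it is completed fails the run):
1. the tongs are lifted out of their stand (z of tongs in the frame of stand above 0.05 m), for 0.2 s.
2. every bar present lies crosswise on the rail (z of bar0 in the frame of rail_top between 0.005 and 0.015 m and x of bar0 in the frame of rail_top between -0.015 and 0.015 m and angle between the x axis of each of bar0, bar1, bar2, bar3, bar4 and the x axis of rail, either way round below 0.35 rad and linear speed of each of bar0, bar1, bar2, bar3, bar4 below 0.03 m/s and z of bar1 in the frame of rail_top between 0.005 and 0.015 m and x of bar1 in the frame of rail_top between -0.015 and 0.015 m and z of bar2 in the frame of rail_top between 0.005 and 0.015 m and x of bar2 in the frame of rail_top between -0.015 and 0.015 m and z of bar3 in the frame of rail_top between 0.005 and 0.015 m and x of bar3 in the frame of rail_top between -0.015 and 0.015 m and z of bar4 in the frame of rail_top between 0.005 and 0.015 m and x of bar4 in the frame of rail_top between -0.015 and 0.015 m), for 0.2 s.
3. the tongs hang in their stand again (horizontal distance between tongs and stand below 0.015 m and z of tongs in the frame of stand between 0.015 and 0.026 m and angle between tongs's own z axis and vertical below 0.1 rad and linear speed of tongs below 0.03 m/s and angle between the x axis of tongs and the x axis of stand, either way round below 0.3 rad), for 0.2 s.
4. the pump lever is over to on (value of joint switch above 0.9 rad), for 0.1 s.
At the end, for the whole second after the job is handed in: Each bar rests on the rail: centre 5-15 mm above its top, within 15 mm of its centre line, square across within 0.35 rad. The tongs hang upright by their crossbar in the stand, within 15 mm of its middle and 0.3 rad of its direction (either way). Lever beyond 0.9 rad. All at rest (all of step 2 and all of step 3 and value of joint switch above 0.9 rad); the robot touches nothing.
It fails at once if the gripper's fingers touch a specimen bar (contact force between the fingers and bar0 above 0.5 N or contact force between the fingers and bar1 above 0.5 N or contact force between the fingers and bar2 above 0.5 N or contact force between the fingers and bar3 above 0.5 N or contact force between the fingers and bar4 above 0.5 N).
It fails at once if another thing on the bench is moved more than 30 mm (distance of any of dish, caliper, pipettor, marker, block0 from where it was at the start of the episode above 0.03 m).
Of bar0, bar1, bar2, bar3, bar4 only 3 to 5 are there at a start; the rules pass over those that are not, and their reading is None.
At some moment in a run one of bar0, bar1, bar2, bar3, bar4 may be knocked a few centimetres aside while the robot is not near it.
It also fails if it takes over 210 s, if anything falls off the work surface, if the arm or the gripper's body presses on something with over 40 N, if the wrist force passes 120 N, or if a joint passes its speed limit or range.

### The arm

A 6-joint arm with a two-finger parallel gripper is mounted at the origin on the work surface. World frame = base frame: x ahead of the robot, y to its left, z up, the work surface at z = 0. Lengths are in m, angles in rad, forces in N, time in s.
With the tool pointing down it reaches from about 0.3 to 0.875 m from the base axis. Payload 6.4 kg.
Tool frame: the origin (TCP) lies between the finger pads, 19 mm behind the fingertips; this is the grasp point; z points along the fingers, y is the line along which they close (so a half turn about z gives the same grasp; the last joint's range is limited). The gripper opens to 85 mm and grips with 20 to 120 N. Pads are 22 mm wide; open, the fingers measure 114 mm over their backs; the gripper's body (76 mm by 85 mm) begins 54 mm behind the grasp point. The pads swing forward as they close: fully open they stand 13 mm farther back than shut.
Start: joints at [1.118, 0.181, 1.607, -0, 1.354, -0.206], TCP at [0.14, 0.558, 0.25] pointing down, gripper open.
Joint ranges: [-2.99, 2.99], [-0.89, 2.07], [0.3, 2.58], [-1.14, 4.28], [0, 2.63], [-3.12, 3.12]. Speed limits (rad/s): [2.57, 2.57, 3.01, 3.14, 3.14, 3.14].

### API

Orientations are given as a unit quaternion [w, x, y, z].
In Python, from bench import ctrl gives the robot as it stands.
- The arm moves only by the shell command python3 -m handwheel 'ROWS' [OPENING]. ROWS is JSON, a list that holds one entry, the list of rows, each a list of 4 numbers: the shift along the tool's x, y, z each as a share of 20 cm, from -1 to 1, then the turn about the tool's z as a share of 1.5 rad, from -1 to 1. In form: [[[x, y, z, twist], ...]]. A call has 1 to 10 rows; each row is the pose to reach, as a shift and turn from the pose commanded when the call began, along the tool's axes at that moment; what a row does not reach only later rows make up. A row lasts 1/8 s, in which the tool goes at most 62.5 mm and 10.7 degrees, less where a joint would pass 70% of its speed; a pose out of reach is approached as far as the arm can. A call with a number of a shift or a turn outside -1 to 1 is refused whole. A call with a gripper value outside its range is refused whole. OPENING is the finger opening in mm, from 0 to 85.4, set as the call begins (- or left out, the last holds). The fingers move at their own pace and stop on an object; the grip force is fixed at half the most. Time passes only in rows, so rows that repeat a pose let the fingers close. It gives the time, the measured TCP pose, the force, the opening and the grip force at its end, in the units of the state.
- ctrl.get_obs(): the state, without advancing time (a new reading comes with each control period).
- ctrl.camera(name): name is "scene" or "top" or "wrist"; returns a dict with "color" (384x512x3 uint8, red, green, blue), "range_z" (384x512 float32, m along the optical axis (not along the pixel's ray), 0 where there is no reading), "K" (3x3 intrinsics, pixels), "distortion" ([k1, k2, p1, p2, k3] as OpenCV has them; the pictures are not rectified), "pose" (4x4, takes a point from camera to world coordinates); the wrist camera has in their place "T_tool_cam" (4x4, takes a point from camera to tool coordinates, whose origin is the TCP and whose axes are the flange's). Camera axes: x right, y down, z forward; pixel columns grow to the right and rows downward; lengths in m; the calibration is good to about 2 mm. A picture is of the moment at which its call begins: read the wrist's pose just before it.
- ctrl.hand_in(): hands the job in; it is judged then, once.
The state is a dict: "time_s": time; "q": joint angles; "dq": joint speeds; "joint_efforts": joint torques, N m; "eef_pos": TCP position; "eef_rot": TCP orientation; "wrist_force": force on the tool from outside, world axes, zero at the start; "torque": the same for the moment, N m; "opening": opening from 0.0 (shut) to 1.0 (fully open); "grasp_force": force on a finger pad.
Only numpy, scipy, OpenCV 4.12 (cv2) and the standard library are available. Lean on these libraries where they do the work, as an engineer would, in place of code of your own. Each camera call takes 0.05 s, during which the arm holds its last target. There are 200 camera calls.

## Working session

There is one attempt and no reset: what is moved stays moved. The work goes in short steps, Python scripts to look and compute and a shell command to move; the robot and the scene stay as the last step left them, time stands still between calls to the robot, and variables do not carry over. Pictures are saved under pics/ and viewed, at most 14 in all, crops included, and the job is handed in when it is done.

```bash
ls; mkdir -p pics; cat > h.py <<'E'
import numpy as np,cv2
from bench import ctrl
def save(n,name):
    c=ctrl.camera(n); cv2.imwrite(f'pics/{name}.png',c['color'][:,:,::-1]); np.save(f'pics/{name}.npy',c,allow_pickle=True); return c
def load(name): return np.load(f'pics/{name}.npy',allow_pickle=True).item()
def rays(c,uv,T=None):
    T=c['pose'] if T is None else T
    p=cv2.undistortPoints(np.array(uv,float).reshape(-1,1,2),c['K'],np.array(c['distortion'],float))[:,0]
    d=np.c_[p,np.ones(len(p))]@T[:3,:3].T
    return T[:3,3],d
def onplane(c,uv,z,T=None):
    o,d=rays(c,uv,T); return o+d*((z-o[2])/d[:,2])[:,None]
E
python3 - <<'E'
from h import *
s=save('scene','s0');t=save('top','t0')
print(s['pose'].round(3),t['pose'].round(3),t['K'])
o=ctrl.get_obs();print(o)
cv2.imwrite('pics/both.png',cv2.resize(np.hstack([s['color'],t['color']])[:,:,::-1],(800,300)))
E
```

```text
pics
[[-0.187  0.805 -0.563  1.177]
 [ 0.982  0.147 -0.115  0.18 ]
 [-0.01  -0.575 -0.818  1.052]
 [ 0.     0.     0.     1.   ]] [[-0.002 -0.998  0.069  0.454]
 [-1.     0.002 -0.003  0.046]
 [ 0.003 -0.069 -0.998  1.295]
 [ 0.     0.     0.     1.   ]] [[402.47877873   0.         254.25221855]
 [  0.         402.47877873 183.08030303]
 [  0.           0.           1.        ]]
{'time_s': 0.1, 'q': array([ 1.11769964e+00,  1.81462654e-01,  1.60788904e+00,  3.70004650e-06,
        1.35379033e+00, -2.06290326e-01]), 'dq': array([ 1.93157513e-05, -9.27899819e-04, -2.11165815e-03, -4.58594202e-04,
        8.70908793e-04,  9.60237763e-04]), 'joint_efforts': array([-2.27391606e-04, -4.45879090e+01, -3.52238524e+01, -3.60817903e-04,
        4.15016009e-03,  2.30012898e-05]), 'eef_pos': array([0.14025046, 0.55716427, 0.24918568]), 'eef_rot': array([-2.52516562e-04,  1.23090573e-01,  9.92395138e-01, -7.32379505e-04]), 'wrist_force': array([-1.40256611,  0.11755529,  0.60126953]), 'torque': array([-0.02598927,  0.00908903, -0.05565228]), 'grasp_force': 0.0, 'opening': 1.000334052366283}
```

View pics/s0.png

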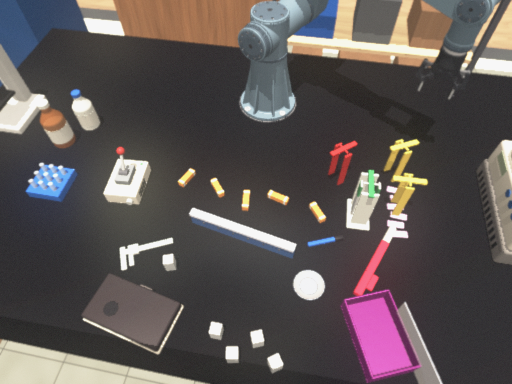

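View pics/t0.png

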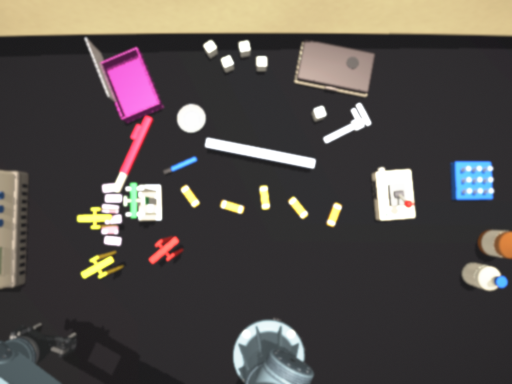

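The pictures show five bars, at scene px (187,177), (218,187), (246,200), (278,197) and (317,211). The rail runs in the top view from (207,145) to (314,163). 

Things that could be taken for the tongs: red at scene (343,155), yellow at (400,153), yellow at (405,190), green in the white stand at (368,187). I choose green, and I'll check it in a crop.

```bash
cat > m.py <<'E'
from h import *
def bars(c,z=.02,T=None,lo=(8,110,120),hi=(28,255,255)):
    hsv=cv2.cvtColor(c['color'],cv2.COLOR_RGB2HSV)
    m=cv2.inRange(hsv,np.array(lo),np.array(hi)); m=cv2.morphologyEx(m,cv2.MORPH_CLOSE,np.ones((3,3)))
    out=[]
    for k in cv2.findContours(m,cv2.RETR_EXTERNAL,cv2.CHAIN_APPROX_NONE)[0]:
        if cv2.contourArea(k)<40: continue
        P=onplane(c,k.reshape(-1,2),z,T)[:,:2].astype(np.float32)
        r=cv2.minAreaRect(P*1000); b=cv2.boxPoints(r); e=b[1]-b[0],b[2]-b[1]; L=max(e,key=np.linalg.norm)
        M=cv2.moments(k)
        out.append((round(M['m10']/M['m00']),round(M['m01']/M['m00']),np.round(r[0],1),np.round(r[1],1),round(float(np.degrees(np.arctan2(L[1],L[0]))%180),1)))
    return out
E
python3 - <<'E'
from m import *
s=load('s0');t=load('t0')
for n,c in(('top',t),('scene',s)):
    print(n)
    for b in bars(c):print(*b)
    hsv=cv2.cvtColor(c['color'],cv2.COLOR_RGB2HSV)
    g=cv2.inRange(hsv,np.array([50,90,60]),np.array([80,255,255]))
    for k in cv2.findContours(g,0,1)[0]:
        if cv2.contourArea(k)<8:continue
        r=cv2.minAreaRect(k);print('green',np.round(r[0]),np.round(r[1]),r[2],onplane(c,[r[0]],.178 if n=='top' else .178).round(4))
        rz=c['range_z'][int(r[0][1]),int(r[0][0])];print(rz)
# height map of top
v,u=np.mgrid[:384,:512]; o,d=rays(t,np.c_[u.ravel(),v.ravel()])
P=o+d*t['range_z'].ravel()[:,None]; np.save('pics/P.npy',P.reshape(384,512,3))
P=P.reshape(384,512,3)
for name,(u0,v0,u1,v1),(a,b) in [('rail',(190,130,330,175),(.05,.075)),('standtop',(118,170,170,230),(.155,.2)),('yel',(70,200,118,225),(.1,.22)),('yel2',(75,245,125,280),(.1,.22)),('red',(140,230,190,270),(.1,.22)),('pump',(365,160,425,225),(.03,.06)),('ball',(395,190,420,215),(.1,.2))]:
    Q=P[v0:v1,u0:u1].reshape(-1,3);Q=Q[(Q[:,2]>a)&(Q[:,2]<b)]
    if len(Q)>3:
        r=cv2.minAreaRect((Q[:,:2]*1000).astype(np.float32));print(name,len(Q),np.round(r[0]),np.round(r[1]),round(r[2],1),'z',np.percentile(Q[:,2],[5,50,95]).round(3))
a=cv2.resize(s['color'][110:270,290:450],(560,560),interpolation=cv2.INTER_CUBIC)
cv2.imwrite('pics/crop1.png',a[:,:,::-1])
E
```

```text
top
105 256 [311.  511.1] [31.7 62. ] 93.6
504 244 [ 343.8 -757.6] [53.6 86.5] 177.9
green [133. 217.] [2. 6.] 90.0 [[0.4376 0.3783 0.178 ]]
1.2886606
green [130. 207.] [8. 4.] 90.0 [[0.4653 0.3872 0.178 ]]
1.2910482
green [130. 195.] [6. 3.] 90.0 [[0.4987 0.3892 0.178 ]]
1.2936927
green [133. 184.] [3. 8.] 90.0 [[0.5308 0.38   0.178 ]]
1.2993188
scene
317 212 [514.6 251.8] [65.2 30. ] 35.5
246 198 [497.8  12.1] [39.9 26.5] 10.4
278 197 [473.9 114. ] [76.2 35.7] 74.0
216 186 [465.4 -97.3] [41.9 26.5] 38.9
187 177 [ 448.5 -206.8] [34.2 82.1] 159.1
401 179 [300.4 531.7] [336.2 141. ] 5.4
51 119 [ 268.2 -810.2] [130.9  86.4] 29.0
409 61 [-343.6  577.8] [ 46.6 104.6] 90.5
364 56 [-344.6  377.4] [219.5  48.4] 89.8
307 50 [-343.9  123.5] [125.2  50.8] 88.6
429 28 [-660.3  695.8] [159.3 419. ] 170.2
185 19 [-475.1 -504.3] [404.  788.9] 99.5
green [372. 183.] [27.  6.] 87.61405944824219 [[0.4878 0.3823 0.178 ]]
1.0825406
rail 883 [633.  23.] [340.  25.] 78.7 z [0.054 0.059 0.063]
standtop 362 [484. 379.] [92. 57.] 3.8 z [0.161 0.174 0.179]
yel 245 [440. 495.] [46. 97.] 0.8 z [0.143 0.156 0.159]
yel2 301 [297. 484.] [60. 88.] 59.0 z [0.119 0.155 0.159]
red 289 [346. 297.] [60. 88.] 9.2 z [0.121 0.156 0.16 ]
pump 1296 [ 511. -397.] [160. 114.] 3.9 z [0.041 0.049 0.054]
ball 91 [ 479. -402.] [25. 32.] 67.7 z [0.109 0.152 0.16 ]
```

View pics/crop1.png

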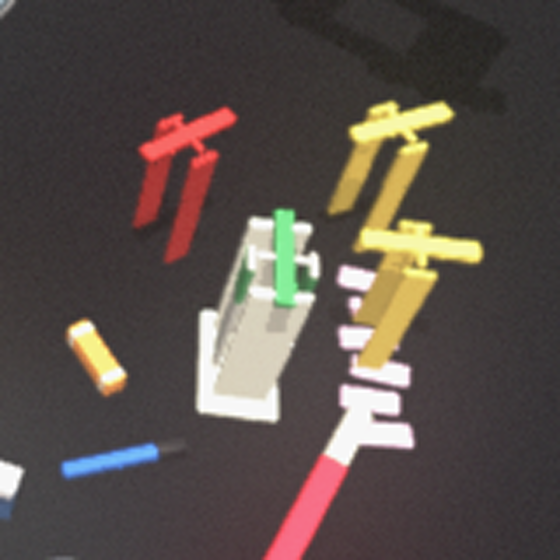

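The crop shows the green crossbar at crop (285,255), lying on the two white plate tops. It is the only green one, so these are the right tongs. The red and yellow ones stand freely.

```bash
cat >> m.py <<'E'
def Rw(q):
    from scipy.spatial.transform import Rotation as R
    return R.from_quat([q[1],q[2],q[3],q[0]]).as_matrix()
def Ttool():
    o=ctrl.get_obs();T=np.eye(4);T[:3,:3]=Rw(o['eef_rot']);T[:3,3]=o['eef_pos'];return T
def go(p,ydeg=None):
    T=Ttool();d=T[:3,:3].T@(np.array(p)-T[:3,3]);y=T[:3,1];a=np.degrees(np.arctan2(y[1],y[0]))
    tw=0 if ydeg is None else -(((ydeg-a)+90)%180-90)
    print('at',T[:3,3].round(4),'ydeg',a.round(2),'ROW',(d/.2).round(4),'tw',round(np.radians(tw)/1.5,4))
def wrist(name):
    T=Ttool();c=ctrl.camera('wrist');c['pose']=T@c['T_tool_cam'];np.save(f'pics/{name}.npy',c,allow_pickle=True);cv2.imwrite(f'pics/{name}.png',c['color'][:,:,::-1]);return c
def cloud(c):
    v,u=np.mgrid[:384,:512];o,d=rays(c,np.c_[u.ravel(),v.ravel()]);P=o+d*c['range_z'].ravel()[:,None];P[c['range_z'].ravel()==0]=np.nan
    return P.reshape(384,512,3)
def zrect(P,a,b,box=None,minpx=15):
    z=P[...,2];m=((z>a)&(z<b))
    if box: m&=(P[...,0]>box[0])&(P[...,0]<box[1])&(P[...,1]>box[2])&(P[...,1]<box[3])
    m=m.astype(np.uint8)
    n,l,st,ce=cv2.connectedComponentsWithStats(m)
    for i in range(1,n):
        if st[i,4]<minpx: continue
        Q=P[l==i];r=cv2.minAreaRect((Q[:,:2]*1000).astype(np.float32));
        X=Q[:,:2]-Q[:,:2].mean(0);w,V=np.linalg.eigh(X.T@X);ax=V[:,1]
        print('px',ce[i].round(),'n',len(Q),'c',np.round(r[0],1),'mean',(Q[:,:2].mean(0)*1000).round(1),'sz',np.round(r[1],1),'rectang',round(r[2],1),'axis',round(float(np.degrees(np.arctan2(ax[1],ax[0]))%180),1),'z',np.median(Q[:,2]).round(4))
E
python3 - <<'E'
from m import *
P=np.load('pics/P.npy')
print('bars top depth');zrect(P,.011,.035,(.35,.56,-.26,.30))
print('bars scene depth');zrect(cloud(load('s0')),.011,.035,(.35,.56,-.26,.30))
t=load('t0')
print('color top');
for b in bars(t,.02,lo=(10,60,120),hi=(38,255,255)):print(*b)
print(t['color'][203,230:235])
go([.484,.379,.42],93.8)
print(ctrl.camera('wrist')['T_tool_cam'].round(3))
E
```

```text
bars top depth
px [190. 196.] n 146 c [501.2 245.9] mean [501.1 245.6] sz [70.1 20.4] rectang 36.1 axis 36.9 z 0.0184
px [264. 198.] n 138 c [496.5   8.9] mean [496.4   8.8] sz [68.7 19.6] rectang 6.9 axis 7.0 z 0.0195
px [298. 208.] n 142 c [464.  -97.3] mean [463.9 -97.3] sz [69.6 19.7] rectang 38.1 axis 38.8 z 0.019
px [232. 207.] n 136 c [467.3 112.3] mean [467.3 112.1] sz [69.9 19.9] rectang 72.9 axis 73.5 z 0.0186
px [334. 214.] n 140 c [ 442.7 -212.6] mean [ 443.1 -212.2] sz [20.9 67. ] rectang 68.2 axis 157.2 z 0.0195
bars scene depth
px [186. 177.] n 121 c [ 445.6 -208.7] mean [ 447.2 -208.7] sz [22.1 68.7] rectang 66.9 axis 157.7 z 0.0197
px [217. 186.] n 112 c [466.9 -94.8] mean [468.8 -94. ] sz [72.1 20. ] rectang 37.9 axis 38.3 z 0.02
px [246. 199.] n 118 c [499.8  11.4] mean [502.1  12.1] sz [71.9 20.3] rectang 7.4 axis 5.9 z 0.0207
px [278. 196.] n 136 c [469.8 114.7] mean [471.6 114.9] sz [70.3 22.5] rectang 71.8 axis 72.7 z 0.0199
px [317. 211.] n 139 c [504.3 248.5] mean [506.3 248.5] sz [68.9 22.6] rectang 35.1 axis 36.8 z 0.0202
color top
99 266 [281.2 531.1] [ 73.5 131.5] 116.5
503 244 [ 343.9 -754.3] [60.3 86.5] 177.9
94 218 [432.1 544. ] [ 69.7 129.3] 90.1
333 215 [ 436.9 -208. ] [30.8 66. ] 158.6
233 207 [465.9 104.1] [61.4 29.9] 72.9
298 207 [466.4 -95.8] [45.3 29.8] 38.4
190 196 [502.7 245.6] [47.1 30.4] 37.2
264 197 [498.    9.9] [78.2 29.1] 6.9
255 17 [1100.1   33.4] [1730.9  127.7] 90.0
[[255 254 141]
 [255 253 135]
 [253 248 121]
 [246 229 101]
 [222 196  88]]
at [0.1403 0.5572 0.2492] ydeg 75.86 ROW [-1.884  -0.4452 -0.854 ] tw -0.2088
[[-0.    -0.958 -0.286  0.073]
 [ 1.    -0.     0.    -0.001]
 [-0.    -0.286  0.958 -0.124]
 [ 0.     0.     0.     1.   ]]
```

```bash
python3 -m handwheel '[[[-0.3,-0.1,-0.5,-0.1],[-0.6,-0.2,-0.85,-0.209],[-0.95,-0.22,-0.85,-0.209],[-0.95,-0.22,-0.85,-0.209],[-0.95,-0.22,-0.85,-0.209]]]' 85; python3 -c "
from m import *
go([.42,.379,.42],93.8)"
```

```text
time_s: 0.78
eef_pos: [0.3169, 0.4675, 0.4221]
eef_rot: [0.001, -0.032, 1.0, 0.001]
wrist_force: [0.0, 0.1, -0.5]
opening: 0.996
grasp_force: 0.0
at [0.3169 0.4675 0.4221] ydeg 93.61 ROW [-0.4865 -0.4739  0.0109] tw -0.0022
```

```bash
python3 -m handwheel '[[[-0.3,-0.25,0,0],[-0.6,-0.48,0,0],[-0.6,-0.48,0,0],[-0.6,-0.48,0,0],[-0.6,-0.48,0,0]]]' ; python3 -c "
from m import *
c=wrist('w1');P=cloud(c)
zrect(P,.165,.19,(.4,.58,.3,.46));zrect(P,.140,.165,(.3,.58,.3,.56));zrect(P,.004,.012,(.4,.6,.3,.45))
print('top');P=np.load('pics/P.npy');zrect(P,.164,.19,(.4,.58,.3,.46));zrect(P,.004,.012,(.4,.6,.3,.45))
print('scene');P=cloud(load('s0'));zrect(P,.164,.19,(.4,.58,.3,.46));zrect(P,.004,.012,(.4,.6,.3,.45))
"
```

```text
time_s: 1.4
eef_pos: [0.4391, 0.3813, 0.4193]
eef_rot: [-0.001, -0.034, 0.999, -0.0]
wrist_force: [-0.1, 0.0, -0.2]
opening: 0.997
grasp_force: 0.0
px [255. 199.] n 2033 c [483.1 380.8] mean [481.3 379.8] sz [95.6 56.7] rectang 3.1 axis 1.5 z 0.1776
px [204.  58.] n 1012 c [340.7 318.6] mean [336.2 316.9] sz [36.5 60.5] rectang 40.9 axis 156.4 z 0.1579
px [355.  44.] n 926 c [313.3 476. ] mean [311.9 471.9] sz [69.6 26.8] rectang 89.3 axis 92.1 z 0.1579
px [362. 138.] n 140 c [408.8 497.2] mean [408.4 496.2] sz [ 5.8 25.4] rectang 0.6 axis 91.5 z 0.1499
px [361. 163.] n 1514 c [437.4 497.7] mean [435.9 497. ] sz [50.3 96.1] rectang 1.9 axis 91.5 z 0.1581
px [242. 160.] n 63 c [442.5 361.7] mean [442.4 361.7] sz [ 0.8 16.8] rectang 1.7 axis 91.8 z 0.1528
px [271. 161.] n 51 c [441.5 395.4] mean [441.5 395.1] sz [ 0.8 14.1] rectang 2.0 axis 91.6 z 0.1522
px [235. 187.] n 43 c [480.1 357.5] mean [475.2 355.7] sz [18.9  5.1] rectang 18.5 axis 14.5 z 0.149
px [277. 188.] n 44 c [476.9 403.3] mean [473.3 404.8] sz [ 5.4 15.5] rectang 69.9 axis 164.8 z 0.152
px [240. 219.] n 105 c [514.5 36
[... 614 characters left out ...]
2] mean [577.4 319.1] sz [ 9.5 35.3] rectang 13.3 axis 109.2 z 0.0086
px [291. 232.] n 18 c [587.6 444.1] mean [587.  444.5] sz [ 0.8 24.3] rectang 65.6 axis 156.3 z 0.0074
top
px [134. 200.] n 337 c [484.  379.2] mean [484.9 377.9] sz [92.  57.5] rectang 3.8 axis 2.5 z 0.1747
px [151. 204.] n 380 c [481.7 378.2] mean [477.1 372.6] sz [ 72.3 105.9] rectang 90.0 axis 173.7 z 0.0069
scene
px [370. 184.] n 318 c [484.9 380.7] mean [487.7 379.6] sz [ 56.3 100.9] rectang 88.6 axis 1.1 z 0.1756
px [354. 219.] n 219 c [484.4 376.9] mean [505.9 367. ] sz [110.7  70.3] rectang 0.8 axis 28.3 z 0.0081
px [338. 240.] n 15 c [591.2 324.8] mean [592.  323.3] sz [ 5.4 26.4] rectang 15.8 axis 111.3 z 0.0091
```

View pics/w1.png

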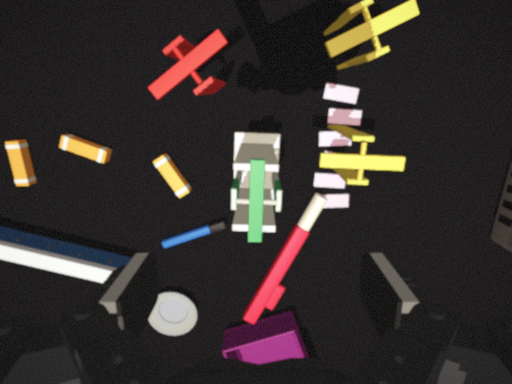

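The wrist view shows the green crossbar at (256,200) in the white stand, with three bars at left and the yellow tongs clear at (362,162). I'll measure the crossbar itself.

```bash
python3 -c "
from m import *
c=load('w1');P=cloud(c)
hsv=cv2.cvtColor(c['color'],cv2.COLOR_RGB2HSV);m=(hsv[...,0]>45)&(hsv[...,0]<85)&(hsv[...,1]>90)
P[~m]=np.nan
zrect(P,.168,.19,(.4,.58,.3,.46))
print('bars wrist');zrect(cloud(c),.012,.03,(.38,.56,-.05,.3),60)
go([.4835,.380,.200],92.0)"
```

```text
px [257. 160.] n 27 c [436.1 379.7] mean [436.2 379.3] sz [14.3  2.5] rectang 82.9 axis 89.5 z 0.1775
px [255. 223.] n 480 c [504.7 381.2] mean [508.  381.8] sz [52.6 15.2] rectang 2.1 axis 178.9 z 0.1783
bars wrist
px [ 83. 149.] n 685 c [467.5 114.3] mean [466.9 115.3] sz [70.4 20.5] rectang 73.1 axis 72.9 z 0.0201
px [ 18. 163.] n 739 c [497.  11.] mean [496.1  12.8] sz [69.9 22.7] rectang 6.3 axis 6.9 z 0.0199
px [171. 176.] n 628 c [501.8 248.4] mean [500.6 248.6] sz [69.5 21. ] rectang 36.6 axis 36.1 z 0.0201
at [0.4389 0.3816 0.4196] ydeg 93.91 ROW [-0.2229 -0.0233  1.098 ] tw 0.0222
```

```bash
python3 -m handwheel '[[[-0.223,-0.023,0.3,0.022],[-0.223,-0.023,0.6,0.022],[-0.223,-0.023,0.9,0.022],[-0.223,-0.023,1,0.022],[-0.223,-0.023,1,0.022],[-0.223,-0.023,1,0.022]]]' 75; python3 -c "
from m import *
go([.4835,.380,.146],92.1)"
```

```text
time_s: 2.2
eef_pos: [0.4851, 0.3803, 0.222]
eef_rot: [0.001, -0.017, 1.0, 0.001]
wrist_force: [1.2, -0.6, 0.1]
opening: 0.877
grasp_force: 0.0
at [0.4851 0.3803 0.222 ] ydeg 92.0 ROW [ 0.0091 -0.0017  0.3799] tw -0.0011
```

```bash
python3 -m handwheel '[[[0.008,0,0.12,0],[0.008,0,0.25,0],[0.008,0,0.378,0],[0.008,0,0.378,0],[0.008,0,0.378,0]]]' ; python3 -m handwheel '[[[0,0,0,0],[0,0,0,0],[0,0,0,0],[0,0,0,0],[0,0,0,0]]]' 47; python3 -c "
from m import *
go([.4835,.380,.146],92.1)"
```

```text
time_s: 2.82
eef_pos: [0.4845, 0.3799, 0.1469]
eef_rot: [0.002, -0.017, 1.0, 0.001]
wrist_force: [-0.8, 0.3, 1.3]
opening: 0.879
grasp_force: 0.0
time_s: 3.45
eef_pos: [0.4844, 0.3802, 0.1467]
eef_rot: [0.002, -0.017, 1.0, 0.001]
wrist_force: [-0.9, 2.3, 6.1]
opening: 0.55
grasp_force: 5.2
at [0.4844 0.3802 0.1467] ydeg 91.93 ROW [ 0.0043 -0.001   0.0033] tw -0.002
```

```bash
python3 -m handwheel '[[[0,0,-0.1,0],[0,0,-0.25,0],[0,0,-0.5,0],[0,0,-0.75,0],[0,0,-0.93,0],[0,0,-0.93,0],[0,0,-0.93,0]]]' 45; python3 -c "
from m import *
t=save('top','t1')
P=cloud(t);zrect(P,.012,.035,(.35,.56,-.26,.30),60)
for n in('t0','s0'):
  zrect(cloud(load(n)),.05,.075,(.5,.75,-.2,.25),200)
c=wrist('w2')
go([.4,.2,.30],-53)"
```

```text
time_s: 4.32
eef_pos: [0.4827, 0.3786, 0.3294]
eef_rot: [-0.001, -0.017, 1.0, -0.0]
wrist_force: [-0.5, 0.3, -3.6]
opening: 0.53
grasp_force: 6.3
px [190. 196.] n 144 c [501.1 246.1] mean [501.1 245.8] sz [70.3 20.8] rectang 35.9 axis 36.8 z 0.0183
px [264. 198.] n 137 c [496.5   8.9] mean [496.2   8.8] sz [68.8 19.7] rectang 7.0 axis 6.9 z 0.019
px [298. 208.] n 141 c [464.1 -97.2] mean [463.8 -97.4] sz [69.4 19.8] rectang 39.0 axis 38.7 z 0.0189
px [232. 207.] n 139 c [467.1 112.2] mean [467.1 111.9] sz [69.4 20. ] rectang 73.2 axis 73.3 z 0.0185
px [334. 214.] n 140 c [ 443.2 -212.7] mean [ 443.4 -212.4] sz [19.9 67.1] rectang 67.7 axis 157.4 z 0.0194
px [260. 153.] n 883 c [633.2  23.2] mean [632.7  23.1] sz [339.9  25. ] rectang 78.7 axis 78.6 z 0.0588
px [243. 230.] n 956 c [634.7  25.1] mean [638.1  30.2] sz [340.5  29.7] rectang 78.9 axis 78.6 z 0.0602
at [0.4824 0.3785 0.3282] ydeg 91.93 ROW [ 0.4414 -0.8781  0.144 ] tw -0.4081
```

View pics/w2.png

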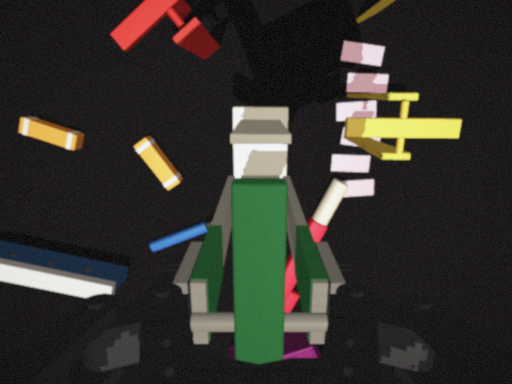

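The tongs are in the gripper, green crossbar at (260,270), jaws hanging straight. Next is bar A at (0.502,0.2476), closing direction 126.5°.

```bash
python3 -c "
from m import *
go([.502,.2476,.20],126.5)"
```

```text
at [0.4824 0.3785 0.3282] ydeg 91.93 ROW [-0.078  -0.6566  0.6419] tw -0.4023
```

```bash
python3 -m handwheel '[[[-0.02,-0.2,0,-0.1],[-0.05,-0.45,0,-0.22],[-0.08,-0.657,0.1,-0.33],[-0.08,-0.657,0.35,-0.402],[-0.08,-0.657,0.64,-0.402],[-0.08,-0.657,0.64,-0.402],[-0.08,-0.657,0.64,-0.402]]]' ; python3 -c "
from m import *
go([.502,.2476,.132],126.5);P=cloud(wrist('w3'));zrect(P,.012,.03,(.4,.6,.15,.35),60)"
```

```text
time_s: 5.3
eef_pos: [0.5044, 0.2485, 0.2037]
eef_rot: [0.0, -0.313, 0.95, -0.0]
wrist_force: [0.4, 0.6, -0.8]
opening: 0.53
grasp_force: 6.3
at [0.5044 0.2485 0.2037] ydeg 126.49 ROW [0.0126 0.0034 0.3584] tw -0.0001
px [260. 155.] n 1001 c [489.6 238.9] mean [488.8 238.5] sz [39.8 19.9] rectang 37.2 axis 36.9 z 0.0203
```

```bash
python3 -m handwheel '[[[0.012,0.002,0.15,0],[0.012,0.002,0.26,0],[0.012,0.002,0.35,0],[0.012,0.002,0.35,0],[0.012,0.002,0.35,0]]]' ;  python3 -m handwheel '[[[0,0,0,0],[0,0,0,0],[0,0,0,0],[0,0,0,0],[0,0,0,0]]]' 15; python3 -c "
from m import *
s=.13;go([.6335+.196*s,.024+.981*s,.26],78.7)"
```

```text
time_s: 5.98
eef_pos: [0.5026, 0.2475, 0.1338]
eef_rot: [0.001, -0.313, 0.95, -0.0]
wrist_force: [0.4, 0.3, -2.0]
opening: 0.53
grasp_force: 6.3
time_s: 6.6
eef_pos: [0.5027, 0.2475, 0.134]
eef_rot: [0.001, -0.313, 0.95, -0.0]
wrist_force: [0.6, 0.9, 5.8]
opening: 0.301
grasp_force: 62.0
at [0.5027 0.2475 0.134 ] ydeg 126.48 ROW [-0.3447 -0.8511 -0.6283] tw 0.556
```

```bash
python3 -m handwheel '[[[0,0,-0.1,0],[0,0,-0.3,0],[0,0,-0.5,0],[0,0,-0.5,0],[0,0,-0.5,0]]]' ; python3 -c "
from m import *
c=wrist('w4');P=cloud(c);zrect(P,.012,.03,(.4,.6,.15,.35),60)
zrect(P,.08,.13,(.4,.6,.15,.35),60)
a=save('scene','s2');b=save('top','t2')
x=cv2.resize(c['color'],(400,300));y=cv2.resize(a['color'][150:270,250:410],(400,300),interpolation=2)
cv2.imwrite('pics/m4.png',np.hstack([x,y])[:,:,::-1])
"
```

```text
time_s: 7.22
eef_pos: [0.5008, 0.2469, 0.2311]
eef_rot: [-0.001, -0.313, 0.95, 0.0]
wrist_force: [-0.3, -0.4, -2.9]
opening: 0.303
grasp_force: 61.5
px [259. 160.] n 892 c [481.2 232.2] mean [479.  230.7] sz [22.7 29.3] rectang 36.3 axis 34.2 z 0.1176
```

View pics/m4.png

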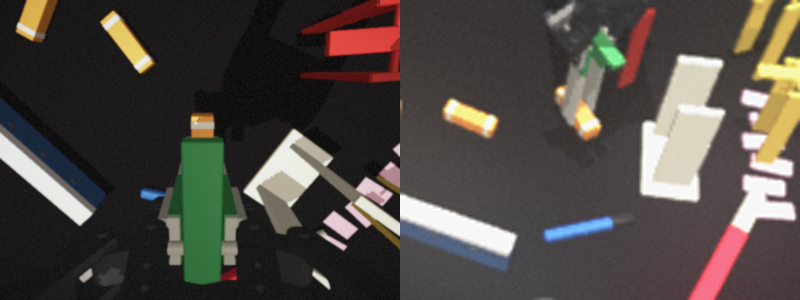

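The left half (wrist) shows the bar's end at (203,125) under the green crossbar. The right half (scene) shows the bar held level between the jaws at (578,113). On to the rail slot.

```bash
python3 -c "
from m import *
s=.13;go([.6335+.196*s,.024+.981*s,.195],78.7)"
```

```text
at [0.5004 0.2468 0.2303] ydeg 126.48 ROW [-0.3547 -0.8547  0.1743] tw 0.5559
```

```bash
python3 -m handwheel '[[[-0.06,-0.15,-0.05,0.1],[-0.14,-0.35,-0.1,0.22],[-0.22,-0.55,-0.1,0.35],[-0.3,-0.75,-0.1,0.46],[-0.355,-0.855,-0.1,0.556],[-0.355,-0.855,-0.1,0.556],[-0.355,-0.855,-0.1,0.556],[-0.355,-0.855,-0.1,0.556]]]' ; python3 -c "
from m import *
s=.13;go([.6335+.196*s,.024+.981*s,.195],78.7)
zrect(cloud(wrist('w5')),.045,.075,(.5,.8,-.2,.3),60)"
```

```text
time_s: 8.38
eef_pos: [0.6594, 0.1526, 0.252]
eef_rot: [-0.0, 0.098, 0.995, 0.0]
wrist_force: [-0.1, -0.0, -2.7]
opening: 0.303
grasp_force: 61.6
at [0.6594 0.1526 0.252 ] ydeg 78.81 ROW [ 0.0009 -0.0058  0.2851] tw 0.0012
px [121. 171.] n 6528 c [633.7  24.9] mean [632.5  25.5] sz [232.2  24.8] rectang 78.5 axis 78.9 z 0.0603
px [289. 170.] n 679 c [664.4 178.5] mean [662.2 180.4] sz [27.2 24.1] rectang 78.7 axis 41.8 z 0.0603
px [  6. 316.] n 309 c [ 768. -153.] mean [ 765.8 -153.2] sz [17.5 37.2] rectang 69.6 axis 166.9 z 0.0499
```

```bash
python3 -m handwheel '[[[0,-0.004,0.1,0],[0,-0.004,0.2,0],[0,-0.004,0.28,0],[0,-0.004,0.283,0],[0,-0.004,0.283,0]]]' ; python3 -m handwheel '[[[0,0,0,0],[0,0,0,0],[0,0,0,0]]]' 45; python3 -m handwheel '[[[0,0,-0.1,0],[0,0,-0.3,0],[0,0,-0.4,0],[0,0,-0.4,0],[0,0,-0.4,0]]]' ; python3 -c "
from m import *
for c in (wrist('w6'),save('top','t3')):
  P=cloud(c);zrect(P,.068,.09,(.6,.7,.05,.22),20);print()
zrect(P,.012,.035,(.35,.56,-.26,.30),60)
go([.468,.1138,.25],-17)"
```

```text
time_s: 9.05
eef_pos: [0.6599, 0.1511, 0.1949]
eef_rot: [-0.001, 0.098, 0.995, -0.0]
wrist_force: [-0.1, -0.3, -1.9]
opening: 0.305
grasp_force: 62.2
time_s: 9.43
eef_pos: [0.6603, 0.1511, 0.196]
eef_rot: [0.0, 0.098, 0.995, 0.0]
wrist_force: [0.2, 0.2, -2.0]
opening: 0.526
grasp_force: 6.3
time_s: 10.05
eef_pos: [0.6595, 0.151, 0.2744]
eef_rot: [-0.001, 0.099, 0.995, -0.0]
wrist_force: [-0.4, 1.6, -2.6]
opening: 0.53
grasp_force: 6.3
px [259. 156.] n 925 c [644.6 153.3] mean [643.9 153.6] sz [19.7 39.2] rectang 78.9 axis 169.8 z 0.0804

px [217. 148.] n 70 c [651.7 156. ] mean [645.3 154.5] sz [15.5 55.1] rectang 89.6 axis 176.9 z 0.0784

px [264. 198.] n 138 c [496.6   8.8] mean [496.5   8.8] sz [68.8 19.7] rectang 6.9 axis 7.0 z 0.019
px [298. 208.] n 143 c [464.1 -97.1] mean [464.  -97.1] sz [69.2 20. ] rectang 38.8 axis 39.1 z 0.019
px [236. 208.] n 91 c [463.8 101.3] mean [464.  100.5] sz [46.9 20. ] rectang 73.2 axis 71.8 z 0.0185
px [334. 214.] n 140 c [ 442.8 -212.8] mean [ 443.5 -212.3] sz [21.1 66.5] rectang 67.6 axis 156.9 z 0.0195
at [0.6593 0.151  0.2736] ydeg 78.69 ROW [ 0.9009 -0.3697  0.1215] tw -0.981
```

Bar A lies on the rail, centred within 1 mm. Next bar B.

```bash
python3 -m handwheel '[[[0.2,-0.06,0,-0.12],[0.4,-0.13,0,-0.24],[0.6,-0.22,0,-0.36],[0.75,-0.3,0,-0.48],[0.9,-0.37,0,-0.6],[0.9,-0.37,0,-0.73],[0.9,-0.37,0.1,-0.85],[0.9,-0.37,0.2,-0.98],[0.9,-0.37,0.3,-0.98],[0.9,-0.37,0.3,-0.98]]]' ; python3 -c "
from m import *
P=cloud(wrist('w7'));zrect(P,.012,.03,(.35,.56,0,.3),60)
go([.468,.1138,.134],163)"
```

```text
time_s: 11.4
eef_pos: [0.4673, 0.1138, 0.2134]
eef_rot: [-0.002, -0.594, 0.804, 0.002]
wrist_force: [-0.2, -0.1, -2.1]
opening: 0.527
grasp_force: 6.3
px [190.  73.] n 1972 c [497.2  11.1] mean [497.2  11.6] sz [69.8 20.3] rectang 6.8 axis 5.6 z 0.0203
px [257. 156.] n 913 c [463.5  99.2] mean [462.9  98.3] sz [39.1 19.4] rectang 73.2 axis 73.8 z 0.0204
at [0.4682 0.1138 0.2147] ydeg 162.9 ROW [ 1.000e-04 -0.000e+00  4.036e-01] tw -0.0012
```

```bash
python3 -m handwheel '[[[0,0,0.15,0],[0,0,0.3,0],[0,0,0.4,0],[0,0,0.403,0],[0,0,0.403,0]]]' ;  python3 -m handwheel '[[[0,0,0,0],[0,0,0,0],[0,0,0,0],[0,0,0,0]]]' 15; python3 -m handwheel '[[[0,0,-0.1,0],[0,0,-0.35,0],[0,0,-0.6,0],[0,0,-0.6,0],[0,0,-0.6,0]]]' ; python3 -c "
from m import *
s=.065;go([.6335+.196*s,.024+.981*s,.255],78.7)
P=cloud(wrist('w8'));zrect(P,.1,.15,(.35,.56,0,.3),60)"
```

```text
time_s: 12.08
eef_pos: [0.4701, 0.1138, 0.1365]
eef_rot: [0.001, -0.594, 0.804, -0.001]
wrist_force: [0.7, -0.6, -2.4]
opening: 0.528
grasp_force: 6.3
time_s: 12.58
eef_pos: [0.4704, 0.1138, 0.1368]
eef_rot: [0.001, -0.594, 0.804, -0.001]
wrist_force: [-1.5, -0.6, 7.0]
opening: 0.3
grasp_force: 61.9
time_s: 13.2
eef_pos: [0.4686, 0.1138, 0.2546]
eef_rot: [-0.0, -0.594, 0.804, 0.0]
wrist_force: [-0.2, -0.2, -3.6]
opening: 0.302
grasp_force: 61.4
at [0.4686 0.1138 0.2546] ydeg 162.92 ROW [-0.1363 -0.8873 -0.0027] tw 0.98
px [259. 160.] n 896 c [460.5  89.3] mean [460.4  88.2] sz [20.3 19.9] rectang 72.6 axis 71.7 z 0.138
```

```bash
python3 -m handwheel '[[[0,-0.1,0,0.12],[-0.03,-0.25,0,0.24],[-0.05,-0.4,0,0.36],[-0.08,-0.6,0,0.48],[-0.11,-0.8,0,0.6],[-0.136,-0.887,0,0.73],[-0.136,-0.887,0,0.85],[-0.136,-0.887,0,0.98],[-0.136,-0.887,0,0.98],[-0.136,-0.887,0,0.98]]]' ; python3 -c "
from m import *
s=.065;go([.6335+.196*s,.024+.981*s,.198],78.7)"
```

```text
time_s: 14.5
eef_pos: [0.6461, 0.0877, 0.2538]
eef_rot: [-0.001, 0.097, 0.995, -0.0]
wrist_force: [0.8, -0.4, -2.1]
opening: 0.302
grasp_force: 61.4
at [0.6461 0.0877 0.2538] ydeg 78.89 ROW [-0.0011  0.0004  0.279 ] tw 0.0023
```

```bash
python3 -m handwheel '[[[0,0,0.1,0.002],[0,0,0.2,0.002],[0,0,0.27,0.002],[0,0,0.277,0.002],[0,0,0.277,0.002]]]' ; python3 -m handwheel '[[[0,0,0,0],[0,0,0,0],[0,0,0,0]]]' 45; python3 -m handwheel '[[[0,0,-0.1,0],[0,0,-0.3,0],[0,0,-0.4,0],[0,0,-0.4,0],[0,0,-0.4,0]]]' ; python3 -c "
from m import *
for c in (wrist('w9'),save('top','t4')):
  P=cloud(c);zrect(P,.068,.09,(.6,.7,.05,.22),20);print()
zrect(P,.012,.035,(.35,.56,-.26,.30),40)
go([.4975,.0105,.214],96.8)"
```

```text
time_s: 15.12
eef_pos: [0.6468, 0.0877, 0.1998]
eef_rot: [-0.0, 0.1, 0.995, -0.0]
wrist_force: [0.2, -0.4, -2.8]
opening: 0.303
grasp_force: 61.5
time_s: 15.5
eef_pos: [0.6469, 0.0877, 0.2002]
eef_rot: [0.0, 0.1, 0.995, -0.0]
wrist_force: [-0.3, 0.9, -2.1]
opening: 0.524
grasp_force: 6.3
time_s: 16.12
eef_pos: [0.646, 0.0877, 0.2784]
eef_rot: [-0.001, 0.1, 0.995, -0.0]
wrist_force: [0.2, 0.6, -2.4]
opening: 0.528
grasp_force: 6.3
px [259. 156.] n 924 c [631.9  90. ] mean [631.   90.4] sz [19.8 40.2] rectang 78.8 axis 169.0 z 0.0803
px [325. 170.] n 1656 c [659.8 150.4] mean [658.  149.7] sz [20.7 70.2] rectang 78.8 axis 168.8 z 0.0804

px [219. 145.] n 135 c [656.7 148.8] mean [654.5 149.3] sz [20.1 65. ] rectang 78.4 axis 170.3 z 0.0782
px [239. 151.] n 107 c [638.   86.8] mean [635.5  86.5] sz [20.  54.3] rectang 78.4 axis 167.1 z 0.0782

px [264. 197.] n 136 c [496.5   9. ] mean [496.8   8.8] sz [68.8 19.6] rectang 6.9 axis 7.3 z 0.0189
px [298. 208.] n 143 c [464.2 -97.4] mean [464.4 -96.7] sz [70.  20.1] rectang 39.0 axis 39.0 z 0.019
px [334. 214.] n 138 c [ 442.8 -212.3] mean [ 443.6 -212.5] sz [20.1 66.8] rectang 65.9 axis 157.1 z 0.0193
at [0.6458 0.0877 0.2777] ydeg 78.52 ROW [ 0.6488 -0.5259  0.321 ] tw -0.2127
```

```bash
python3 -m handwheel '[[[0.15,-0.12,0,-0.06],[0.35,-0.28,0,-0.12],[0.5,-0.42,0,-0.213],[0.649,-0.526,0.1,-0.213],[0.649,-0.526,0.3,-0.213],[0.649,-0.526,0.32,-0.213],[0.649,-0.526,0.32,-0.213]]]' ; python3 -c "
from m import *
P=cloud(wrist('w10'));zrect(P,.012,.03,(.35,.56,-.15,.3),60)
go([.4975,.0105,.136],96.8)"
```

```text
time_s: 17.1
eef_pos: [0.4988, 0.0105, 0.2159]
eef_rot: [-0.0, -0.06, 0.998, 0.0]
wrist_force: [-0.8, -0.6, -1.6]
opening: 0.527
grasp_force: 6.3
px [148. 120.] n 1892 c [464.6 -95.2] mean [463.3 -95. ] sz [69.9 21.3] rectang 38.7 axis 38.7 z 0.0202
px [260. 155.] n 978 c [483.2   9.1] mean [482.6   9.1] sz [41.7 20. ] rectang 7.1 axis 7.3 z 0.0204
at [0.4994 0.0104 0.2167] ydeg 96.85 ROW [0.01   0.0016 0.4037] tw 0.0006
```

```bash
python3 -m handwheel '[[[0.01,0,0.15,0],[0.01,0,0.3,0],[0.01,0,0.395,0],[0.01,0,0.4,0],[0.01,0,0.4,0]]]' ;  python3 -m handwheel '[[[0,0,0,0],[0,0,0,0],[0,0,0,0],[0,0,0,0]]]' 15; python3 -m handwheel '[[[0,0,-0.1,0],[0,0,-0.35,0],[0,0,-0.6,0],[0,0,-0.6,0],[0,0,-0.6,0]]]' ; python3 -c "
from m import *
s=0;go([.6335+.196*s,.024+.981*s,.255],78.7)
P=cloud(wrist('w11'));zrect(P,.1,.15,(.35,.56,-.1,.3),60)"
```

```text
time_s: 17.77
eef_pos: [0.4978, 0.0101, 0.1373]
eef_rot: [0.001, -0.06, 0.998, -0.0]
wrist_force: [0.5, -0.2, -1.4]
opening: 0.529
grasp_force: 6.3
time_s: 18.27
eef_pos: [0.4979, 0.01, 0.1375]
eef_rot: [0.002, -0.06, 0.998, -0.0]
wrist_force: [-0.0, 1.2, 6.5]
opening: 0.301
grasp_force: 62.1
time_s: 18.9
eef_pos: [0.496, 0.0103, 0.2551]
eef_rot: [-0.0, -0.06, 0.998, 0.0]
wrist_force: [-0.5, -0.1, -2.6]
opening: 0.302
grasp_force: 61.6
at [0.496  0.0103 0.2551] ydeg 96.83 ROW [-6.906e-01 -1.370e-02  1.000e-04] tw 0.211
px [259. 160.] n 894 c [470.5   7. ] mean [469.5   6.6] sz [20.6 20. ] rectang 7.2 axis 5.9 z 0.138
```

```bash
python3 -m handwheel '[[[-0.15,0,0,0.06],[-0.35,0,0,0.12],[-0.55,-0.014,0,0.211],[-0.69,-0.014,0,0.211],[-0.69,-0.014,0,0.211],[-0.69,-0.014,0,0.211]]]' ; python3 -c "
from m import *
s=0;go([.6335+.196*s,.024+.981*s,.199],78.7)"
```

```text
time_s: 19.7
eef_pos: [0.6326, 0.0239, 0.2537]
eef_rot: [-0.002, 0.098, 0.995, 0.0]
wrist_force: [0.9, 0.6, -2.5]
opening: 0.302
grasp_force: 61.6
at [0.6326 0.0239 0.2537] ydeg 78.7 ROW [-0.0056  0.0013  0.2737] tw 0.0001
```

```bash
python3 -m handwheel '[[[0,0,0.1,0],[0,0,0.2,0],[0,0,0.27,0],[0,0,0.277,0],[0,0,0.277,0]]]' ; python3 -m handwheel '[[[0,0,0,0],[0,0,0,0],[0,0,0,0]]]' 45; python3 -m handwheel '[[[0,0,-0.1,0],[0,0,-0.3,0],[0,0,-0.4,0],[0,0,-0.4,0],[0,0,-0.4,0]]]' ; python3 -c "
from m import *
for c in (wrist('w12'),save('top','t5')):
  P=cloud(c);zrect(P,.068,.09,(.6,.7,-.05,.22),20);print()
zrect(P,.012,.035,(.35,.56,-.26,.30),40)
go([.4653,-.0965,.216],128.6)"
```

```text
time_s: 20.32
eef_pos: [0.634, 0.0238, 0.2005]
eef_rot: [0.0, 0.098, 0.995, -0.0]
wrist_force: [-0.4, -0.6, -1.6]
opening: 0.298
grasp_force: 61.6
time_s: 20.7
eef_pos: [0.6341, 0.0239, 0.2008]
eef_rot: [0.0, 0.098, 0.995, -0.0]
wrist_force: [0.0, 0.3, -2.7]
opening: 0.525
grasp_force: 6.3
time_s: 21.32
eef_pos: [0.6333, 0.0239, 0.2791]
eef_rot: [-0.001, 0.098, 0.995, 0.0]
wrist_force: [0.7, -0.2, -2.5]
opening: 0.525
grasp_force: 6.3
px [259. 156.] n 891 c [619.1  26.2] mean [619.   26.7] sz [19.8 40.1] rectang 79.1 axis 167.5 z 0.0804
px [326. 170.] n 1660 c [646.3  87. ] mean [644.5  86.6] sz [20.5 69.6] rectang 78.5 axis 168.3 z 0.0804
px [392. 170.] n 1826 c [659.8 150.3] mean [657.9 148.8] sz [21.1 70.3] rectang 78.7 axis 168.7 z 0.0803

px [219. 144.] n 160 c [659.  148.2] mean [658.5 148.1] sz [20.2 69.9] rectang 78.8 axis 168.4 z 0.0785
px [240. 149.] n 117 c [643.3  84.6] mean [641.2  84.2] sz [17.9 65.3] rectang 78.5 axis 169.2 z 0.079
px [260. 159.] n 42 c [621.1  23.9] mean [612.1  24.2] sz [19.7 45.1] rectang 78.6 axis 146.5 z 0.0787

px [298. 208.] n 142 c [464.2 -97.3] mean [464.2 -97. ] sz [69.8 20.2] rectang 37.8 axis 38.6 z 0.0189
px [334. 214.] n 144 c [ 442.8 -212.5] mean [ 443.4 -212.1] sz [21.5 66.9] rectang 67.9 axis 157.3 z 0.0192
at [0.6331 0.0239 0.2784] ydeg 78.69 ROW [ 0.7034 -0.7549  0.3145] tw -0.5807
```

```bash
python3 -m handwheel '[[[0.15,-0.15,0,-0.12],[0.33,-0.35,0,-0.24],[0.5,-0.54,0,-0.36],[0.703,-0.755,0,-0.48],[0.703,-0.755,0.1,-0.581],[0.703,-0.755,0.3,-0.581],[0.703,-0.755,0.31,-0.581],[0.703,-0.755,0.31,-0.581]]]' ; python3 -c "
from m import *
P=cloud(wrist('w13'));zrect(P,.012,.03,(.35,.56,-.27,.3),60)
go([.4653,-.0962,.136],128.6)"
```

```text
time_s: 22.42
eef_pos: [0.4666, -0.0966, 0.2188]
eef_rot: [-0.0, -0.331, 0.944, 0.0]
wrist_force: [-0.6, -0.5, -1.5]
opening: 0.524
grasp_force: 6.3
px [177.  72.] n 2001 c [ 442.3 -209.8] mean [ 441.5 -209.1] sz [20.7 70.2] rectang 68.1 axis 158.1 z 0.0203
px [261. 155.] n 946 c [ 453.3 -104. ] mean [ 453.  -104.7] sz [41.5 19.6] rectang 38.2 axis 38.5 z 0.0203
at [ 0.4672 -0.0968  0.2195] ydeg 128.64 ROW [0.0055 0.0088 0.4174] tw 0.0005
```

```bash
python3 -m handwheel '[[[0.006,0.008,0.15,0],[0.006,0.008,0.3,0],[0.006,0.008,0.41,0],[0.006,0.008,0.413,0],[0.006,0.008,0.413,0]]]' ;  python3 -m handwheel '[[[0,0,0,0],[0,0,0,0],[0,0,0,0],[0,0,0,0]]]' 15; python3 -m handwheel '[[[0,0,-0.1,0],[0,0,-0.35,0],[0,0,-0.6,0],[0,0,-0.6,0],[0,0,-0.6,0]]]' ; python3 -c "
from m import *
s=-.065;go([.6335+.196*s,.024+.981*s,.255],78.7)
P=cloud(wrist('w14'));zrect(P,.1,.15,(.35,.56,-.2,.3),60)"
```

```text
time_s: 23.1
eef_pos: [0.4657, -0.0966, 0.1374]
eef_rot: [0.001, -0.331, 0.944, -0.001]
wrist_force: [-0.0, 0.2, -1.8]
opening: 0.53
grasp_force: 6.3
time_s: 23.6
eef_pos: [0.4658, -0.0967, 0.1376]
eef_rot: [0.001, -0.331, 0.944, -0.001]
wrist_force: [-0.4, 0.6, 6.4]
opening: 0.303
grasp_force: 61.8
time_s: 24.22
eef_pos: [0.4641, -0.096, 0.2553]
eef_rot: [-0.0, -0.331, 0.944, 0.0]
wrist_force: [-0.1, -0.2, -2.1]
opening: 0.303
grasp_force: 61.3
at [ 0.4641 -0.096   0.2553] ydeg 128.63 ROW [-0.7873 -0.2693  0.0013] tw 0.5809
px [259. 160.] n 870 c [ 445.3 -111.3] mean [ 443.7 -112.5] sz [22.3 29.2] rectang 38.6 axis 38.1 z 0.138
```

```bash
python3 -m handwheel '[[[-0.15,-0.05,0,0.12],[-0.35,-0.12,0,0.24],[-0.55,-0.2,0,0.36],[-0.75,-0.269,0,0.48],[-0.787,-0.269,0,0.581],[-0.787,-0.269,0,0.581],[-0.787,-0.269,0,0.581]]]' ; python3 -c "
from m import *
s=-.065;go([.6335+.196*s,.024+.981*s,.199],78.7)"
```

```text
time_s: 25.15
eef_pos: [0.6201, -0.04, 0.2544]
eef_rot: [-0.001, 0.097, 0.995, 0.0]
wrist_force: [-0.9, 0.6, -2.5]
opening: 0.305
grasp_force: 61.3
at [ 0.6201 -0.04    0.2544] ydeg 78.85 ROW [-0.0037  0.002   0.2769] tw 0.0018
```

```bash
python3 -m handwheel '[[[-0.002,0,0.1,0.002],[-0.002,0,0.2,0.002],[-0.002,0,0.27,0.002],[-0.002,0,0.277,0.002],[-0.002,0,0.277,0.002]]]' ; python3 -m handwheel '[[[0,0,0,0],[0,0,0,0],[0,0,0,0]]]' 45; python3 -m handwheel '[[[0,0,-0.1,0],[0,0,-0.3,0],[0,0,-0.4,0],[0,0,-0.4,0],[0,0,-0.4,0]]]' ; python3 -c "
from m import *
for c in (wrist('w15'),save('top','t6')):
  P=cloud(c);zrect(P,.068,.09,(.58,.7,-.12,.22),20);print()
zrect(P,.012,.035,(.35,.56,-.3,.30),40)
go([.4438,-.2108,.216],67.4)"
```

```text
time_s: 25.78
eef_pos: [0.6215, -0.0401, 0.2004]
eef_rot: [-0.0, 0.1, 0.995, 0.0]
wrist_force: [0.1, 0.2, -2.1]
opening: 0.303
grasp_force: 61.3
time_s: 26.15
eef_pos: [0.6216, -0.04, 0.2007]
eef_rot: [0.0, 0.1, 0.995, -0.0]
wrist_force: [-0.1, -0.2, -1.6]
opening: 0.527
grasp_force: 6.3
time_s: 26.78
eef_pos: [0.6208, -0.0399, 0.2791]
eef_rot: [-0.001, 0.1, 0.995, 0.0]
wrist_force: [0.3, -0.2, -2.1]
opening: 0.532
grasp_force: 6.3
px [393. 169.] n 1811 c [646.4  87.1] mean [644.5  85.6] sz [21.4 69.8] rectang 78.5 axis 168.3 z 0.0802
px [259. 156.] n 912 c [606.9 -37.7] mean [605.9 -37.5] sz [20.  39.8] rectang 78.7 axis 168.7 z 0.0803
px [326. 169.] n 1642 c [633.8  23.2] mean [631.7  22.6] sz [20.9 70.4] rectang 78.7 axis 168.3 z 0.0804
px [459. 169.] n 1986 c [659.8 150.2] mean [657.6 148.2] sz [22.  70.2] rectang 78.3 axis 168.7 z 0.0801

px [219. 144.] n 160 c [659.  148.2] mean [658.6 148. ] sz [20.5 70.7] rectang 78.1 axis 168.4 z 0.0785
px [240. 148.] n 156 c [645.7  85. ] mean [645.1  85.1] sz [19.9 69.8] rectang 78.2 axis 168.3 z 0.0788
px [280. 160.] n 81 c [613.3 -37.5] mean [608.8 -37.5] sz [18.4 52.5] rectang 89.3 axis 175.8 z 0.079

px [334. 214.] n 141 c [ 442.6 -213. ] mean [ 443.1 -212.2] sz [20.9 67. ] rectang 68.7 axis 157.1 z 0.0194
at [ 0.6206 -0.0398  0.2784] ydeg 78.52 ROW [ 0.6951 -1.0138  0.3143] tw 0.1294
```

```bash
python3 -m handwheel '[[[0.15,-0.2,0,0.04],[0.35,-0.45,0,0.09],[0.5,-0.72,0,0.129],[0.695,-1,0,0.129],[0.695,-1,0.1,0.129],[0.695,-1,0.3,0.129],[0.695,-1,0.31,0.129],[0.695,-1,0.31,0.129]]]' ; python3 -c "
from m import *
P=cloud(wrist('w16'));zrect(P,.012,.03,(.35,.56,-.3,.3),60)
go([.4438,-.2108,.136],67.4)"
```

```text
time_s: 27.88
eef_pos: [0.4457, -0.2083, 0.2188]
eef_rot: [-0.0, 0.195, 0.981, 0.0]
wrist_force: [0.5, -0.2, -2.1]
opening: 0.528
grasp_force: 6.3
px [256. 154.] n 998 c [ 429.8 -205.4] mean [ 429.2 -204.9] sz [19.7 43.8] rectang 67.7 axis 158.1 z 0.0204
at [ 0.4461 -0.2086  0.2195] ydeg 67.47 ROW [ 0.0071 -0.0145  0.4175] tw 0.0008
```

```bash
python3 -m handwheel '[[[0.009,-0.013,0.15,0],[0.009,-0.013,0.3,0],[0.009,-0.013,0.41,0],[0.009,-0.013,0.413,0],[0.009,-0.013,0.413,0]]]' ;  python3 -m handwheel '[[[0,0,0,0],[0,0,0,0],[0,0,0,0],[0,0,0,0]]]' 15; python3 -m handwheel '[[[0,0,-0.1,0],[0,0,-0.35,0],[0,0,-0.6,0],[0,0,-0.6,0],[0,0,-0.6,0]]]' ; python3 -c "
from m import *
s=-.13;go([.6335+.196*s,.024+.981*s,.255],78.7)
P=cloud(wrist('w17'));zrect(P,.1,.15,(.35,.56,-.3,.3),60)"
```

```text
time_s: 28.55
eef_pos: [0.4439, -0.2107, 0.1375]
eef_rot: [0.001, 0.195, 0.981, -0.001]
wrist_force: [0.2, 1.0, -2.6]
opening: 0.527
grasp_force: 6.3
time_s: 29.05
eef_pos: [0.444, -0.2109, 0.1377]
eef_rot: [0.002, 0.196, 0.981, -0.001]
wrist_force: [-0.5, -0.1, 5.8]
opening: 0.3
grasp_force: 61.9
time_s: 29.68
eef_pos: [0.4424, -0.2098, 0.2552]
eef_rot: [-0.0, 0.196, 0.981, 0.0]
wrist_force: [-0.1, 0.0, -2.6]
opening: 0.302
grasp_force: 61.4
at [ 0.4424 -0.2098  0.2552] ydeg 67.43 ROW [-0.5609  0.8084  0.0009] tw -0.1311
px [258. 158.] n 993 c [ 419. -201.] mean [ 416.8 -200. ] sz [29.3 25.1] rectang 68.2 axis 159.1 z 0.1378
```

```bash
python3 -m handwheel '[[[-0.12,0.18,0,-0.04],[-0.3,0.4,0,-0.09],[-0.45,0.65,0,-0.131],[-0.57,0.808,0,-0.131],[-0.57,0.808,0,-0.131],[-0.57,0.808,0,-0.131],[-0.57,0.808,0,-0.131]]]' ; python3 -c "
from m import *
s=-.13;go([.6335+.196*s,.024+.981*s,.199],78.7)"
```

```text
time_s: 30.6
eef_pos: [0.609, -0.1052, 0.255]
eef_rot: [-0.001, 0.099, 0.995, 0.0]
wrist_force: [0.2, -0.4, -2.1]
opening: 0.301
grasp_force: 61.4
at [ 0.609  -0.1052  0.255 ] ydeg 78.63 ROW [0.006  0.0073 0.2802] tw -0.0008
```

```bash
python3 -m handwheel '[[[-0.002,0.004,0.1,0],[-0.002,0.004,0.2,0],[-0.002,0.004,0.27,0],[-0.002,0.004,0.28,0],[-0.002,0.004,0.28,0]]]' ; python3 -m handwheel '[[[0,0,0,0],[0,0,0,0],[0,0,0,0]]]' 45; python3 -m handwheel '[[[0,0,-0.1,0],[0,0,-0.35,0],[0,0,-0.7,0],[0,0,-0.7,0],[0,0,-0.7,0]]]' ; python3 -c "
from m import *
for c in (wrist('w18'),save('top','t7'),save('scene','s7')):
  P=cloud(c);zrect(P,.068,.09,(.55,.71,-.18,.22),20);print()
zrect(P,.012,.035,(.35,.56,-.3,.30),40)
go([.4844,.3802,.339],91.93)"
```

```text
time_s: 31.22
eef_pos: [0.6106, -0.1039, 0.1997]
eef_rot: [-0.0, 0.098, 0.995, 0.0]
wrist_force: [-0.8, 1.0, -2.9]
opening: 0.299
grasp_force: 61.6
time_s: 31.6
eef_pos: [0.6108, -0.1039, 0.2002]
eef_rot: [0.0, 0.098, 0.995, -0.0]
wrist_force: [0.2, 0.1, -3.0]
opening: 0.529
grasp_force: 6.3
time_s: 32.22
eef_pos: [0.6109, -0.1039, 0.3414]
eef_rot: [0.001, 0.098, 0.995, -0.0]
wrist_force: [0.9, 0.4, -2.2]
opening: 0.528
grasp_force: 6.3
px [258. 150.] n 968 c [ 603.2 -103.3] mean [ 602.3 -103. ] sz [19.5 59.5] rectang 78.8 axis 168.6 z 0.0803
px [315. 155.] n 1177 c [621.6 -40.8] mean [620.2 -41.3] sz [20.5 69.6] rectang 78.5 axis 168.5 z 0.0803
px [372. 154.] n 1286 c [633.3  23.1] mean [631.8  22. ] sz [20.8 69.5] rectang 78.6 axis 168.5 z 0.0802
px [429. 155.] n 1401 c [646.8  86.9] mean [644.9  85.3] sz [21.6 70.5] rectang 78.4 axis 168.6 z 0.0802
px [486. 155.] n 1504 c [659.6 150.3] mean [658.1 148. ] sz [22.3 69.8] rectang 78.9 axis 168.7 z 0.0801

px [219. 144.] n 158 c [659.  148.2] mean [658.6 148. ] sz [20.3 70.3] rectang 78.4 axis 168.8 z 0.0785
px [240. 148.] n 156 c [64
[... 309 characters left out ...]
603.1 -111.2] mean [ 599.  -108.2] sz [15.5 65.9] rectang 69.1 axis 163.7 z 0.0786

px [201. 212.] n 165 c [ 609.6 -103.3] mean [ 613.5 -102.9] sz [21.2 72.6] rectang 78.2 axis 168.8 z 0.0798
px [220. 219.] n 169 c [623.7 -39.8] mean [627.  -39.4] sz [20.9 71.8] rectang 77.0 axis 168.1 z 0.0803
px [240. 226.] n 168 c [635.9  23.9] mean [638.2  24.3] sz [20.4 72.2] rectang 78.5 axis 168.5 z 0.0802
px [260. 233.] n 171 c [648.9  87.4] mean [651.4  87.6] sz [20.5 71.1] rectang 78.8 axis 168.6 z 0.0799
px [281. 241.] n 171 c [661.3 150.8] mean [664.3 150.8] sz [20.2 71.4] rectang 79.3 axis 168.7 z 0.0802

at [ 0.6097 -0.1036  0.3377] ydeg 78.69 ROW [ 1.0888e+00  2.2491e+00 -1.3000e-03] tw -0.154
```

View pics/s7.png

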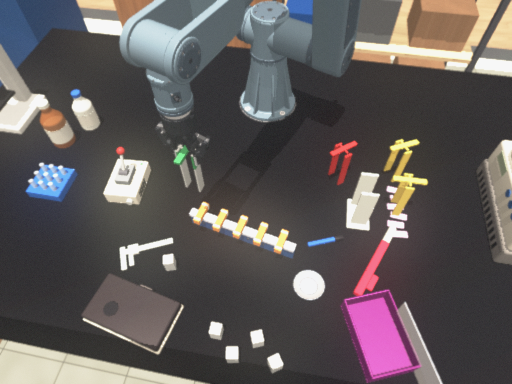

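The scene view shows all five bars across the rail, from (201,212) to (281,241), and nothing else has moved. Before hanging the tongs back I'll check whether they slipped in the grip.

```bash
python3 -c "
from m import *
for n in('w2','w18'):
  c=load(n);c['pose']=c['T_tool_cam'];P=cloud(c)
  hsv=cv2.cvtColor(c['color'],cv2.COLOR_RGB2HSV);m=(hsv[...,0]>45)&(hsv[...,0]<85)&(hsv[...,1]>90);P[~m]=np.nan
  zrect(P,-.045,-.028,None,200)
go([.52,.08,.345],84);go([.4844,.3802,.345],91.93)"
```

```text
px [259. 269.] n 9333 c [18.1 -0.6] mean [21.3 -0.6] sz [61.8 16.1] rectang 0.2 axis 0.2 z -0.0313
px [259. 268.] n 9356 c [17.7 -0.7] mean [21.1 -0.6] sz [62.3 16.1] rectang 0.1 axis 0.0 z -0.0311
at [ 0.6097 -0.1036  0.3377] ydeg 78.69 ROW [ 0.6201  0.8122 -0.0339] tw -0.0618
at [ 0.6097 -0.1036  0.3377] ydeg 78.69 ROW [ 1.0889  2.2491 -0.0313] tw -0.154
```

```bash
python3 -m handwheel '[[[0.1,0.2,-0.03,0],[0.25,0.5,-0.03,-0.05],[0.4,0.8,-0.03,-0.1],[0.54,1,-0.03,-0.154],[0.54,1,-0.03,-0.154],[0.54,1,-0.03,-0.154]]]' ; python3 -c "
from m import *
go([.4844,.3802,.345],91.93)"
```

```text
time_s: 33.12
eef_pos: [0.5436, 0.1133, 0.3446]
eef_rot: [-0.001, -0.017, 1.0, -0.0]
wrist_force: [-0.3, 0.1, -1.7]
opening: 0.529
grasp_force: 6.3
at [0.5436 0.1133 0.3446] ydeg 91.94 ROW [ 0.2504  1.3437 -0.0023] tw 0.0002
```

```bash
python3 -m handwheel '[[[0.04,0.2,0,0],[0.1,0.5,0,0],[0.16,0.8,0,0],[0.2,1,0,0],[0.2,1,0,0],[0.2,1,0,0]]]' ; python3 -m handwheel '[[[0.02,0.15,0,0],[0.05,0.343,0,0],[0.05,0.343,0,0],[0.05,0.343,0,0],[0.05,0.343,0,0]]]';python3 -c "
from m import *
go([.484,.3802,.15],91.93)
P=cloud(wrist('w19'));zrect(P,.16,.18,(.4,.6,.3,.46));zrect(P,.004,.012,(.4,.6,.3,.45))"
```

```text
time_s: 33.88
eef_pos: [0.498, 0.3105, 0.345]
eef_rot: [-0.0, -0.016, 1.0, -0.001]
wrist_force: [-0.1, 0.1, -2.0]
opening: 0.525
grasp_force: 6.3
time_s: 34.5
eef_pos: [0.4857, 0.3787, 0.3457]
eef_rot: [-0.0, -0.016, 1.0, -0.0]
wrist_force: [0.1, -0.1, -2.5]
opening: 0.526
grasp_force: 6.3
at [0.4857 0.3787 0.3457] ydeg 91.81 ROW [0.0081 0.0084 0.9786] tw -0.0014
px [259. 131.] n 598 c [445.7 377.6] mean [445.5 377.5] sz [ 7.9 49.3] rectang 1.8 axis 91.7 z 0.1702
px [259. 110.] n 760 c [440.3 377.7] mean [435.6 377.4] sz [26.9 69.9] rectang 2.1 axis 92.2 z 0.0083
px [259. 154.] n 1794 c [498.  379.5] mean [493.6 379.2] sz [55.1 69.6] rectang 1.7 axis 93.2 z 0.0084
px [208. 213.] n 23 c [580.3 310. ] mean [580.5 309.5] sz [ 1.3 21.2] rectang 29.4 axis 118.1 z 0.009
```

```bash
python3 -m handwheel '[[[0.008,0.007,0.2,0],[0.008,0.007,0.45,0],[0.008,0.007,0.7,0],[0.008,0.007,0.9,0],[0.008,0.007,0.965,0],[0.008,0.007,0.965,0],[0.008,0.007,0.965,0]]]' ; python3 -c "
from m import *
go([.484,.3802,.1475],91.93)"
```

```text
time_s: 35.42
eef_pos: [0.4848, 0.3821, 0.1552]
eef_rot: [0.002, -0.017, 1.0, 0.001]
wrist_force: [0.2, -0.1, -0.6]
opening: 0.527
grasp_force: 6.3
at [0.4848 0.3821 0.1552] ydeg 91.92 ROW [ 0.0042 -0.0094  0.0386] tw -0.0001
```

```bash
python3 -m handwheel '[[[0.004,-0.008,0.01,0],[0.004,-0.008,0.025,0],[0.004,-0.008,0.036,0],[0.004,-0.008,0.036,0],[0.004,-0.008,0.036,0]]]' ; python3 -m handwheel '[[[0,0,0,0],[0,0,0,0],[0,0,0,0],[0,0,0,0]]]' 72; python3 -c "
from m import *
go([.484,.3802,.35],91.93)
c=wrist('w20');P=cloud(c)
hsv=cv2.cvtColor(c['color'],cv2.COLOR_RGB2HSV);m=(hsv[...,0]>45)&(hsv[...,0]<85)&(hsv[...,1]>90);P[~m]=np.nan
zrect(P,.16,.19,None,100)"
```

```text
time_s: 36.05
eef_pos: [0.483, 0.3803, 0.1468]
eef_rot: [0.001, -0.017, 1.0, 0.0]
wrist_force: [-2.2, -0.9, 5.7]
opening: 0.525
grasp_force: 6.4
time_s: 36.55
eef_pos: [0.4825, 0.3798, 0.1454]
eef_rot: [-0.0, -0.017, 1.0, -0.0]
wrist_force: [-0.4, -0.5, -0.3]
opening: 0.842
grasp_force: 0.0
at [0.4825 0.3798 0.1454] ydeg 91.93 ROW [-0.0075  0.0014 -1.0229] tw -0.0
px [259. 268.] n 9409 c [464.  378.9] mean [460.2 378.8] sz [60.6 15.6] rectang 2.0 axis 1.9 z 0.1783
px [329. 285.] n 448 c [476.9 404.7] mean [472.6 403.2] sz [18.   6.1] rectang 1.3 axis 169.2 z 0.1644
px [189. 285.] n 429 c [479. 354.] mean [474.2 355.1] sz [18.7  5.9] rectang 2.2 axis 15.1 z 0.1645
```

The tongs are hanging again: crossbar level at z 0.178, at x≈0.482. I'll retreat straight up and go to the pump.

```bash
python3 -m handwheel '[[[0,0,-0.1,0],[0,0,-0.3,0],[0,0,-0.6,0],[0,0,-0.85,0],[0,0,-1,0],[0,0,-1,0]]]'; python3 -c "
from m import *
t=save('top','t8');P=cloud(t);zrect(P,.164,.19,(.4,.58,.3,.46));zrect(P,.068,.09,(.55,.71,-.18,.22),20)"
python3 -m handwheel '[[[0.05,-0.3,-0.1,0],[0.1,-0.6,-0.2,0],[0.1,-0.9,-0.2,0],[0.1,-1,-0.2,0],[0.1,-1,-0.2,0]]]' 0
python3 -m handwheel '[[[0,-0.3,0,0],[0,-0.6,0,0],[0,-0.9,0,0],[0,-1,0,0],[0,-1,0,0]]]'
python3 -m handwheel '[[[0,-0.3,0,0],[0,-0.6,0,0],[0,-0.9,0,0],[0,-1,0,0],[0,-1,0,0]]]'
python3 -m handwheel '[[[0,-0.3,0,0],[0,-0.6,0,0],[0,-0.9,0,0],[0,-0.9,0,0],[0,-0.9,0,0]]]'
python3 -c "
from m import *
c=wrist('w21');P=cloud(c)
zrect(P,.04,.056,(.3,.7,-.55,-.3));zrect(P,.085,.11,(.3,.7,-.55,-.3))
hsv=cv2.cvtColor(c['color'],cv2.COLOR_RGB2HSV);m=((hsv[...,0]<8)|(hsv[...,0]>172))&(hsv[...,1]>120);P[~m]=np.nan
zrect(P,.1,.19,(.3,.7,-.55,-.3))
go([.4,-.4,.3],90)"
```

```text
time_s: 37.35
eef_pos: [0.4837, 0.3806, 0.3508]
eef_rot: [0.004, -0.017, 1.0, 0.002]
wrist_force: [0.0, -0.2, -0.2]
opening: 0.845
grasp_force: 0.0
px [135. 201.] n 240 c [483.6 378.1] mean [481.8 375.8] sz [92.3 49.9] rectang 0.3 axis 1.3 z 0.1748
px [144. 201.] n 15 c [483.6 352.5] mean [483.1 352.2] sz [19.8  4.2] rectang 2.0 axis 1.9 z 0.1686
px [219. 144.] n 160 c [659.5 148.2] mean [658.8 148. ] sz [20.  70.6] rectang 79.1 axis 168.7 z 0.0779
px [240. 148.] n 158 c [645.8  85.3] mean [645.1  85. ] sz [20.5 70.5] rectang 78.2 axis 167.7 z 0.0788
px [261. 152.] n 154 c [633.   21.5] mean [632.3  21.6] sz [19.8 69.6] rectang 78.6 axis 168.5 z 0.0787
px [282. 156.] n 155 c [620.9 -42.3] mean [620.5 -42.4] sz [20.  70.1] rectang 78.3 axis 168.7 z 0.0792
px [302. 160.] n 157 c [ 607.6 -106. ] mean [ 607.2 -105.6] sz [20.2 69.5] rectang 79.0 axis 169.3 z 0.0788
time_s: 38.02
eef_pos: [0.4689, 0.1779, 0.3844]
eef_rot: [-0.001, -0.015, 1.0, -0.0]
wrist_force: [-0.6, 1.7, 0.3]
opening: 0.002
grasp_force: 0.0
time_s: 38.65
eef_pos: [0.476, -0.0209, 0.3845]
eef_rot: [-0.001, -0.016, 1.0, 0.0]
wrist_force: [0.9, 0.4, 0.5]
opening: -0.001
grasp_force: 0.0
time_s: 39.28
eef_pos: [0.4831, -0.2199, 0.3847]
eef_rot: [-0.001, -0.017, 1.0, 0.001]
wrist_force: [-0.1, 0.6, -0.5]
opening: 0.002
grasp_force: 0.0
time_s: 39.9
eef_pos: [0.4898, -0.3982, 0.3853]
eef_rot: [-0.0, -0.018, 1.0, 0.001]
wrist_force: [0.3, 0.5, -0.5]
opening: 0.001
grasp_force: 0.0
px [259. 153.] n 6736 c [ 504.3 -397.5] mean [ 497.8 -397.6] sz [150.5 109.7] rectang 4.0 axis 4.1 z 0.0503
px [259. 164.] n 110 c [ 500.9 -398. ] mean [ 502.2 -397.6] sz [14.1 29.1] rectang 10.5 axis 100.0 z 0.0858
px [258. 147.] n 434 c [ 472.1 -399.6] mean [ 471.7 -399.3] sz [23.6 22.9] rectang 2.6 axis 176.8 z 0.1558
at [ 0.4898 -0.398   0.3858] ydeg 92.07 ROW [0.4494 0.006  0.4288] tw 0.0241
```

View pics/w21.png

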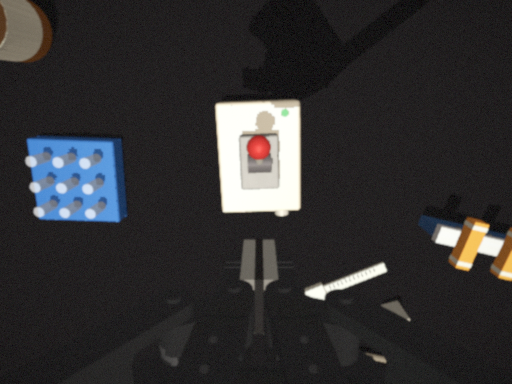

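The wrist view shows the red ball at (258,147), leaning towards the pump's -x, and the fingers shut. I'll come down on its -x side and push it along +x.

```bash
python3 -m handwheel '[[[0.2,0,0,-0.022],[0.36,0.005,0,-0.022],[0.36,0.005,0.25,-0.022],[0.36,0.005,0.5,-0.022],[0.36,0.005,0.8,-0.022],[0.36,0.005,1,-0.022],[0.36,0.005,1,-0.022],[0.36,0.005,1,-0.022]]]'
python3 -m handwheel '[[[0,0,0.1,0],[0,0,0.195,0],[0,0,0.195,0],[0,0,0.195,0]]]'
python3 -c "
from m import *
go([.435,-.4015,.146],94);go([.520,-.3956,.146],94)"
```

```text
time_s: 40.95
eef_pos: [0.4182, -0.4018, 0.1882]
eef_rot: [0.001, -0.034, 0.999, -0.001]
wrist_force: [-0.4, -0.7, 0.9]
opening: -0.002
grasp_force: 0.0
time_s: 41.45
eef_pos: [0.4172, -0.4022, 0.1475]
eef_rot: [0.0, -0.033, 0.999, -0.001]
wrist_force: [1.1, 0.2, -0.1]
opening: 0.004
grasp_force: 0.0
at [ 0.4172 -0.4022  0.1475] ydeg 93.82 ROW [-0.0892 -0.0024  0.0077] tw -0.002
at [ 0.4172 -0.4022  0.1475] ydeg 93.82 ROW [-0.5153 -0.0014  0.0079] tw -0.002
```

```bash
python3 -m handwheel '[[[-0.06,0,0,0],[-0.12,0,0,0],[-0.18,0,0,0],[-0.24,0,0,0],[-0.3,0,0,0],[-0.36,0,0,0],[-0.42,0,0,0],[-0.46,0,0,0],[-0.49,0,0,0],[-0.49,0,0,0]]]'
python3 -m handwheel '[[[-0.015,0,0,0],[-0.03,0,0,0],[-0.03,0,0,0]]]'
```

```text
time_s: 42.7
eef_pos: [0.515, -0.3952, 0.1465]
eef_rot: [0.0, -0.033, 0.999, -0.0]
wrist_force: [-0.3, -0.4, 1.0]
opening: 0.002
grasp_force: 0.0
time_s: 43.08
eef_pos: [0.5191, -0.395, 0.1464]
eef_rot: [-0.002, -0.033, 0.999, 0.0]
wrist_force: [-6.8, 0.2, 2.3]
opening: -0.005
grasp_force: 3.3
```

```bash
python3 -c "
from m import *
c=save('scene','s9');t=save('top','t9')
for c in(c,t):
  P=cloud(c)
  hsv=cv2.cvtColor(c['color'],cv2.COLOR_RGB2HSV);m=((hsv[...,0]<8)|(hsv[...,0]>172))&(hsv[...,1]>120);P[~m]=np.nan
  zrect(P,.1,.19,(.3,.7,-.55,-.3),4)
P=cloud(load('s0'));c=load('s0');hsv=cv2.cvtColor(c['color'],cv2.COLOR_RGB2HSV);m=((hsv[...,0]<8)|(hsv[...,0]>172))&(hsv[...,1]>120);P[~m]=np.nan
zrect(P,.1,.19,(.3,.7,-.55,-.3),4)
"
```

```text
px [113. 168.] n 52 c [ 543.7 -397.4] mean [ 547.5 -391.3] sz [35.2 23.1] rectang 63.0 axis 52.5 z 0.1507
px [405. 180.] n 36 c [ 543.6 -393.8] mean [ 541.8 -392.6] sz [15.1 19.9] rectang 26.9 axis 114.9 z 0.1524
px [120. 150.] n 54 c [ 476.4 -396.8] mean [ 477.8 -396.2] sz [20.9 24.8] rectang 41.6 axis 132.2 z 0.1545
```

The 7 N reaction means the lever is at its stop. I'll back off and check everything.

```bash
python3 -m handwheel '[[[0.1,0,0,0],[0.3,0,0,0],[0.5,0,-0.1,0],[0.5,0,-0.4,0],[0.5,0,-0.8,0],[0.5,0,-1,0],[0.5,0,-1,0],[0.5,0,-1,0]]]'
python3 -c "
from m import *
for n in('scene','top'):
  c=save(n,n+'F');P=cloud(c);print(n);zrect(P,.068,.09,(.55,.71,-.18,.22),20);zrect(P,.164,.19,(.4,.58,.3,.46))
  hsv=cv2.cvtColor(c['color'],cv2.COLOR_RGB2HSV);m=((hsv[...,0]<8)|(hsv[...,0]>172))&(hsv[...,1]>120);P[~m]=np.nan
  zrect(P,.1,.19,(.3,.7,-.55,-.3),4)
"
```

```text
time_s: 44.18
eef_pos: [0.4208, -0.4014, 0.3464]
eef_rot: [0.0, -0.033, 0.999, -0.0]
wrist_force: [0.2, 0.0, -0.0]
opening: -0.003
grasp_force: 0.0
scene
px [201. 212.] n 169 c [ 610.4 -103.1] mean [ 612.8 -102.5] sz [21.3 71.2] rectang 78.9 axis 168.3 z 0.0799
px [220. 219.] n 169 c [623.2 -40.3] mean [626.6 -39.4] sz [22.6 73.5] rectang 77.7 axis 168.0 z 0.0797
px [240. 226.] n 171 c [636.  24.] mean [638.2  24.4] sz [20.5 71.3] rectang 78.8 axis 168.5 z 0.0803
px [260. 233.] n 170 c [648.5  87.5] mean [651.1  87.9] sz [21.2 71.4] rectang 78.4 axis 168.5 z 0.08
px [281. 241.] n 172 c [661.8 150.9] mean [664.4 150.8] sz [20.1 72. ] rectang 78.7 axis 168.6 z 0.0805
px [370. 184.] n 302 c [483.5 379.9] mean [486.3 378.5] sz [97.7 57.7] rectang 0.0 axis 1.7 z 0.1762
px [113. 168.] n 44 c [ 547.5 -392.4] mean [ 547.9 -391.7] sz [18.7 19.8] rectang 42.1 axis 126.1 z 0.1512
top
px [219. 144.] n 161 c [659.3 148.5] mean [658.3 148.1] sz [20.5 71.4] rectang 78.7 axis 168.7 z 0.0788
px [240. 148.] n 153 c [645.5  85.3] mean [645.4  85.1] sz [20. 70.] rectang 78.5 axis 167.7 z 0.079
px [261. 152.] n 153 c [632.7  21.6] mean [632.1  21.7] sz [19.8 69.2] rectang 78.6 axis 168.4 z 0.0788
px [282. 156.] n 151 c [621.1 -42.5] mean [620.4 -42.4] sz [19.8 69.7] rectang 78.5 axis 168.0 z 0.0788
px [302. 160.] n 158 c [ 607.5 -105.9] mean [ 607.1 -105.4] sz [20.1 70.6] rectang 78.5 axis 168.5 z 0.0795
px [133. 201.] n 311 c [483.5 380.8] mean [483.  379.3] sz [92.2 55.3] rectang 0.9 axis 1.3 z 0.1749
px [143. 201.] n 15 c [483.7 352.3] mean [483.  352.5] sz [19.9  3.7] rectang 4.6 axis 5.4 z 0.168
px [405. 180.] n 33 c [ 540.9 -391.2] mean [ 541.6 -391.4] sz [15.3 16.2] rectang 43.5 axis 161.8 z 0.1526
```

View pics/sceneF.png

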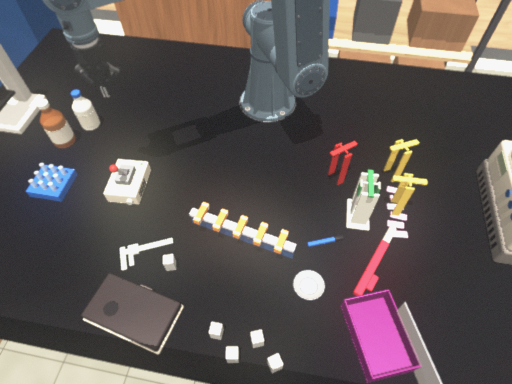

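All five bars are on the rail and the tongs hang in the stand. The ball has gone over to (113,168). I'll measure the lever angle with the wrist camera.

```bash
python3 -c "
from m import *
def ball(c):
  P=cloud(c);hsv=cv2.cvtColor(c['color'],cv2.COLOR_RGB2HSV);m=((hsv[...,0]<8)|(hsv[...,0]>172))&(hsv[...,1]>120)
  m&=(P[...,2]>.12)&(P[...,2]<.19)&(abs(P[...,1]+.395)<.05)&(abs(P[...,0]-.51)<.08)
  Q=P[m];A=np.c_[2*Q,np.ones(len(Q))];s=np.linalg.lstsq(A,(Q**2).sum(1),rcond=None)[0]
  v,u=np.nonzero(m);uv=(u.min()+u.max())/2,(v.min()+v.max())/2
  print(len(Q),'sphere',s[:3].round(4),'r',np.sqrt(s[3]+s[:3]@s[:3]).round(4),'ray@.142',onplane(c,[uv],.142).round(4))
ball(load('w21'));c=wrist('w22');ball(c)
for a in('s0','sceneF','t0','topF'):ball(load(a))
"
```

```text
434 sphere [ 0.473  -0.3995  0.1469] r 0.0123 ray@.142 [[ 0.4731 -0.3995  0.142 ]]Traceback (most recent call last):
  File "<string>", line 9, in <module>
    ball(load('w21'));c=wrist('w22');ball(c)
                                     ~~~~^^^
  File "<string>", line 7, in ball
    v,u=np.nonzero(m);uv=(u.min()+u.max())/2,(v.min()+v.max())/2
                          ~~~~~^^
    return umr_minimum(a, axis, None, out, keepdims, initial, where)
ValueError: zero-size array to reduction operation minimum which has no identity
```

```bash
python3 -m handwheel '[[[0,0,-0.2,0],[-0.2,0,-0.2,0],[-0.35,0,-0.2,0],[-0.35,0,-0.2,0],[-0.35,0,-0.2,0]]]';python3 -c "
from m import *
def ball(c):
  P=cloud(c);hsv=cv2.cvtColor(c['color'],cv2.COLOR_RGB2HSV);m=((hsv[...,0]<8)|(hsv[...,0]>172))&(hsv[...,1]>100)
  m&=(P[...,2]>.12)&(P[...,2]<.19)&(abs(P[...,1]+.395)<.05)&(abs(P[...,0]-.51)<.08)
  if m.sum()<5: print('none');return
  v,u=np.nonzero(m);uv=(u.min()+u.max())/2,(v.min()+v.max())/2
  print(m.sum(),'ray@.142',onplane(c,[uv],.142).round(4))
c=wrist('w23');ball(c)
for a in('w21','s0','sceneF','t0','topF'):ball(load(a))
"
```

```text
time_s: 44.95
eef_pos: [0.4901, -0.3967, 0.3852]
eef_rot: [-0.001, -0.033, 0.999, 0.001]
wrist_force: [-0.7, -0.3, -0.0]
opening: -0.003
grasp_force: 0.0
381 ray@.142 [[ 0.5432 -0.3944  0.142 ]]
449 ray@.142 [[ 0.4736 -0.3995  0.142 ]]
57 ray@.142 [[ 0.4705 -0.4027  0.142 ]]
49 ray@.142 [[ 0.5405 -0.397   0.142 ]]
43 ray@.142 [[ 0.474  -0.4049  0.142 ]]
38 ray@.142 [[ 0.542 -0.395  0.142]]
```

The ball moved about 70 mm, or 0.91 rad. That's too close to the 0.9 limit, so I'll push a little further.

```bash
python3 -m handwheel '[[[0.2,0,0,0],[0.35,0,0.1,0],[0.35,0,0.4,0],[0.35,0,0.7,0],[0.35,0,1,0],[0.35,0,1,0],[0.35,0,1,0]]]'
python3 -m handwheel '[[[0,0,0.1,0],[0,0,0.19,0],[-0.15,0,0.19,0],[-0.3,0,0.19,0],[-0.42,0,0.19,0],[-0.46,0,0.19,0],[-0.46,0,0.19,0]]]'
python3 -m handwheel '[[[-0.02,0,0,0],[-0.03,0,0,0],[-0.03,0,0,0]]]'
python3 -m handwheel '[[[-0.01,0,0,0],[-0.02,0,0,0],[-0.02,0,0,0]]]'
```

```text
time_s: 45.88
eef_pos: [0.4212, -0.4028, 0.1891]
eef_rot: [0.001, -0.033, 0.999, -0.001]
wrist_force: [0.6, 0.1, 0.6]
opening: -0.003
grasp_force: 0.0
time_s: 46.75
eef_pos: [0.5128, -0.3956, 0.1492]
eef_rot: [0.0, -0.034, 0.999, -0.0]
wrist_force: [-0.3, 0.7, 0.8]
opening: 0.004
grasp_force: 0.0
time_s: 47.12
eef_pos: [0.5183, -0.3951, 0.1486]
eef_rot: [-0.0, -0.033, 0.999, -0.0]
wrist_force: [-0.2, -0.6, -0.1]
opening: 0.0
grasp_force: 0.0
time_s: 47.5
eef_pos: [0.5195, -0.3951, 0.1484]
eef_rot: [-0.003, -0.033, 0.999, 0.001]
wrist_force: [-12.9, 0.3, 6.4]
opening: 0.0
grasp_force: 6.7
```

The 13 N reaction comes at the same position as before, so that is the hard stop. I'll retreat and hand in.

```bash
python3 -m handwheel '[[[0.1,0,0,0],[0.3,0,0,0],[0.5,0,-0.1,0],[0.5,0,-0.4,0],[0.5,0,-0.8,0],[0.5,0,-1,0],[0.5,0,-1,0],[0.5,0,-1,0]]]'
python3 -c "
from m import *
c=save('scene','sG');P=cloud(c);zrect(P,.068,.09,(.55,.71,-.18,.22),20)
hsv=cv2.cvtColor(c['color'],cv2.COLOR_RGB2HSV);m=((hsv[...,0]<8)|(hsv[...,0]>172))&(hsv[...,1]>120);P[~m]=np.nan
zrect(P,.1,.19,(.3,.7,-.55,-.3),4)
print(ctrl.hand_in())"
```

```text
time_s: 48.5
eef_pos: [0.4226, -0.4012, 0.3482]
eef_rot: [-0.0, -0.033, 0.999, 0.0]
wrist_force: [1.1, 0.2, -1.3]
opening: 0.001
grasp_force: 0.0
px [201. 212.] n 168 c [ 609.8 -103.3] mean [ 612.9 -102.4] sz [21.8 72.1] rectang 78.2 axis 168.4 z 0.0801
px [220. 219.] n 163 c [624.7 -40.4] mean [626.7 -39.5] sz [20.5 70.2] rectang 77.6 axis 168.2 z 0.0805
px [240. 226.] n 168 c [636.  24.] mean [637.9  24.5] sz [21.  71.7] rectang 79.3 axis 168.2 z 0.0804
px [260. 233.] n 173 c [649.   87.6] mean [651.3  87.9] sz [20.8 70.5] rectang 78.8 axis 168.5 z 0.0802
px [281. 241.] n 172 c [661.5 150.8] mean [664.3 150.7] sz [20.2 71.1] rectang 78.5 axis 168.2 z 0.0804
px [113. 168.] n 46 c [ 547.2 -392.5] mean [ 547.9 -391.9] sz [20.1 21.9] rectang 46.4 axis 107.0 z 0.1518
the job is handed in; nothing more can be done
None
```

I handed the job in at about 48 s: all five bars lie balanced across the rail, the tongs hang back in their stand, and the lever was then pushed to its hard stop; hand-in returned no verdict, and the cameras put the lever at about 0.91 rad, just over the 0.9 limit.

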